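# Coating check on the middle-sized disc

### The job

Take the lime-green coating gauge from its mat and take a reading on the middle-sized of the three red discs: press its sprung foot squarely on the ring marked at the disc's centre until the foot is about halfway in, and hold it steady there for a good second and a half, gently and never to the bottom of its travel. Then set the gauge down, upright, on the middle of its mat and let go only once it stands. Do not let the gauge touch the other two discs or their stands, and leave everything else where it is.

Things in the scene. Friction and masses are not known exactly. Their poses are not given: they have to be found in the camera images.
- gauge: hand-held coating-thickness gauge standing on its foot on the mat. Lime-green square grip 36 x 36 mm, from 47 to 135 mm above the underside of the foot; below it a black collar (36 mm across, from 28 mm up) and a round steel probe foot, 40 mm across and 12 mm thick. About 0.24 kg. Origin: centre of the foot's underside with the foot fully out; z runs up the grip, away from the foot.
- probe (a joint): the gauge's sprung foot: 0 fully out, grows in m as the foot is pushed into the gauge, 0.010 is the bottom of its travel. The spring takes 4 N to start moving and 0.8 N more per mm (about 8 N at 5 mm). The gauge reads while the foot is 3 to 7 mm in.
- gauge_tip (a point): centre of the flat underside of the sprung foot (axes as the gauge's)
- mat: black rubber mat 110 x 110 x 4 mm on the table, the gauge's place; origin under its centre (on the table), so its top is 4 mm higher
- stand_small: blue stand, foot plate 120 x 120 mm, fixed; it carries a square aluminium plate sloping 30 degrees, low edge towards the stand's own -x, and on it the small red disc, 52 mm across. Origin under the centre of the foot plate; 110 mm high at most.
- seat_small (a point): centre of the upper face of the sloping aluminium plate (110 x 110 mm) under the 52 mm red disc; z is the outward normal of the plate and the disc's axis. The disc's flat face is parallel to the plate and lies somewhere between 8 and 26 mm out along z: the disc's thickness is not known and differs each time. A white ring, 22 mm across, marks the centre of the face.
- stand_mid: blue stand, foot plate 120 x 120 mm, fixed; it carries a square aluminium plate sloping 30 degrees, low edge towards the stand's own -x, and on it the middle-sized red disc, 70 mm across. Origin under the centre of the foot plate; 110 mm high at most.
- seat_mid (a point): centre of the upper face of the sloping aluminium plate (110 x 110 mm) under the 70 mm red disc; z is the outward normal of the plate and the disc's axis. The disc's flat face is parallel to the plate and lies somewhere between 8 and 26 mm out along z: the disc's thickness is not known and differs each time. A white ring, 22 mm across, marks the centre of the face.
- stand_large: blue stand, foot plate 120 x 120 mm, fixed; it carries a square aluminium plate sloping 30 degrees, low edge towards the stand's own -x, and on it the large red disc, 90 mm across. Origin under the centre of the foot plate; 110 mm high at most.
- seat_large (a point): centre of the upper face of the sloping aluminium plate (110 x 110 mm) under the 90 mm red disc; z is the outward normal of the plate and the disc's axis. The disc's flat face is parallel to the plate and lies somewhere between 8 and 26 mm out along z: the disc's thickness is not known and differs each time. A white ring, 22 mm across, marks the centre of the face.
- bin: blue open bin of sockets, 110 x 110 x 60 mm, fixed; origin under its centre
- driver: red-handled screwdriver, 180 mm, lying; origin under its middle; a bystander
- tape: red round tape measure 66 mm across, 32 mm high; a bystander
- wrench: steel wrench, 190 mm, lying; a bystander
- can: blue spray can, 64 mm across, 190 mm tall; a bystander
- jar: jar, 70 mm across, 80 mm tall; a bystander
- battery: black and lime battery pack 75 x 120 x 65 mm; a bystander
There are look-alikes about, which are no part of the job. Of the things that look like the mat, take the one that is farthest to the robot's left at the start. What is shaped like the stand_mid but pink is not meant.

How it is judged:
By the outcome, as a careful person would: the job done as asked, in the order asked, and still so for the second after the job is handed in, with the robot touching nothing.
It also fails if it takes over 54 s, if anything falls off the work surface, if the arm or the gripper's body presses on something with over 40 N, if the wrist force passes 120 N, or if a joint passes its speed limit or range.

### The arm

A 7-joint arm with a two-finger parallel gripper is mounted at the origin on the work surface. World frame = base frame: x ahead of the robot, y to its left, z up, the work surface at z = 0. Lengths are in mm, angles in rad, forces in N, time in s.
With the tool pointing down it reaches from about 400 to 875 mm from the base axis. Payload 4.4 kg.
Tool frame: the origin (TCP) lies midway between the tips of the shut fingers; the grasp point (between the pads) lies 19 mm behind it; z points along the fingers, y is the line along which they close (so a half turn about z gives the same grasp; the last joint's range is limited). The gripper opens to 85 mm and grips with 20 to 120 N. Pads are 22 mm wide; open, the fingers measure 114 mm over their backs; the gripper's body (76 mm by 85 mm) begins 54 mm behind the grasp point. The pads swing forward as they close: fully open they stand 13 mm farther back than shut.
Start: joints at [1.139, 0.628, 0.038, 1.517, -0.027, 0.996, -0.02], TCP at [232.531, -606.999, 231.313] pointing down, gripper open.
Joint ranges: [-3.06, 3.06], [-0.37, 2.12], [-1.25, 1.32], [0.18, 2.47], [-1.1, 4.24], [0.23, 1.98], [-2.94, 2.94]. Speed limits (rad/s): [2.57, 2.57, 3.14, 3.14, 3.14, 3.14, 3.14].

### API

Orientations are given as [roll, pitch, yaw] about the fixed x, y, z axes, in that order (R = Rz(yaw) Ry(pitch) Rx(roll)).
In Python, from cell import ctrl gives the robot as it stands.
- The arm moves only by the shell command python3 -m crank 'ROWS' [OPENING]. ROWS is JSON, a list that holds one entry, the list of rows, each a list of 4 numbers: the shift along the tool's x, y, z normalised to -1 to 1, where 1 is 2.5 cm, then the turn about the tool's z normalised to -1 to 1, where 1 is 0.08 rad. In form: [[[dx, dy, dz, turn], ...]]. A call has 1 to 12 rows; each row shifts and turns the commanded pose from where the row before left it, along the tool's axes as they then stand; what a row does not reach is not made up. A row lasts 1/12 s, in which the tool goes at most 41.7 mm and 7.16 degrees, less where a joint would pass 70% of its speed; a pose out of reach is approached as far as the arm can. A call with a number of a shift or a turn outside -1 to 1 is refused whole. A call with a gripper value outside its range is refused whole. OPENING is the closure, from -1 (fully open) to 1 (shut), set as the call begins (- or left out, the last holds). The fingers move at their own pace and stop on an object; the grip force is fixed at half the most. Time passes only in rows, so rows that do not move let the fingers close. It gives the time, the measured TCP pose, the force, the opening and the grip force at its end, in the units of the state.
- ctrl.read_state(): the state, without advancing time (a new reading comes with each control period).
- ctrl.get_image(name): name is "scene" or "top" or "wrist"; returns a dict with "img" (384x512x3 uint8, red, green, blue), "intrinsics" (3x3 intrinsics, pixels), "extrinsics" (4x4, takes a point from camera to world coordinates). Camera axes: x right, y up, looking along -z (the intrinsics and any distortion apply to the point x, -y, -z); pixel columns grow to the right and rows downward; lengths in mm; the calibration is good to about 2 mm. A picture is of the moment at which its call begins. There is no depth.
- ctrl.finish_job(): hands the job in; it is judged then, once.
Trained networks look in the newest picture that a camera, given by its name, has taken for a name from the list of things; names that differ only in an ending like _2 or _b are one class to them, and where a whole thing is asked for, a point or a joint stands for the part that bears it (a point fixed in the world has none). Each returns a list of dicts, best first, with "confidence" (0 to 1); they miss things now and then, are a little off and sometimes report something else, mostly with a low value. They report only what shows in the picture. A call takes as long as a camera call. They do not tell look-alikes from the thing itself.
- ctrl.find_in(camera, target): "position" ([row, column] in pixels, amid what is visible of it).
- ctrl.trace(camera, target): "mask" (384x512 bool, what is visible of it) and "position" ([row, column] in pixels, amid what is visible of it).
- ctrl.place_of(camera, target): "position" ([row, column] in pixels: a listed point, or the origin of a listed thing).
The state is a dict: "clock": time; "qpos": joint angles; "qd": joint speeds; "tau": joint torques, N m; "eef_pos": TCP position; "tool_rot": TCP orientation; "force": force on the tool from outside, world axes, zero at the start; "torque": the same for the moment, N m; "width": finger opening in mm; "gripper_force": force on a finger pad.
Only numpy, scipy, OpenCV 4.12 (cv2) and the standard library are available. Lean on these libraries where they do the work, as an engineer would, in place of code of your own. Each camera call takes 0.05 s, during which the arm holds its last target. There are 200 camera calls.

## Working session

There is one attempt and no reset: what is moved stays moved. The work goes in short steps, Python scripts to look and compute and a shell command to move; the robot and the scene stay as the last step left them, time stands still between calls to the robot, and variables do not carry over. Pictures are saved under pics/ and viewed, at most 12 in all, crops included, and the job is handed in when it is done.

```bash
ls; mkdir -p pics
cat > h.py <<'E'
import numpy as np, cv2
from cell import ctrl
from scipy.spatial.transform import Rotation as R
def shot(cam,fn=None):
    d=ctrl.get_image(cam)
    if fn: cv2.imwrite(fn,cv2.cvtColor(d["img"],cv2.COLOR_RGB2BGR))
    return d
def ray(d,rc):
    K=np.array(d["intrinsics"]);E=np.array(d["extrinsics"])
    v=np.linalg.inv(K)@[rc[1],rc[0],1]; v=E[:3,:3]@[v[0],-v[1],-v[2]]
    return E[:3,3],v/np.linalg.norm(v)
def atz(d,rc,z):
    o,v=ray(d,rc); return o+v*(z-o[2])/v[2]
def tri(rays):
    A=sum(np.eye(3)-np.outer(v,v) for o,v in rays);b=sum((np.eye(3)-np.outer(v,v))@o for o,v in rays)
    p=np.linalg.solve(A,b); return p,[np.linalg.norm(np.cross(p-o,v)) for o,v in rays]
def proj(d,p):
    K=np.array(d["intrinsics"]);E=np.array(d["extrinsics"]);c=E[:3,:3].T@(np.array(p)-E[:3,3])
    u=K@[c[0],-c[1],-c[2]]; return np.array([u[1],u[0]])/u[2]
E
python3 - <<'E'
from h import *
np.set_printoptions(precision=1,suppress=True)
s=ctrl.read_state();print(s["eef_pos"],s["tool_rot"],s["width"],s["clock"])
for c in ["scene","top"]:
    d=shot(c,f"pics/{c}0.png");print(c,np.array(d["extrinsics"]).round(2).tolist(),np.array(d["intrinsics"]).tolist())
    for n in ["gauge","mat","stand_mid","seat_mid","seat_small","seat_large","gauge_tip","stand_small","stand_large"]:
        print(n,[(np.array(r["position"]).round(1).tolist(),round(r["confidence"],2),atz(d,r["position"],4 if n in("gauge","mat") else 0 if n.startswith("stand") else 60)[:2].round().tolist()) for r in ctrl.place_of(c,n)])
a,b=[cv2.imread(f"pics/{c}0.png") for c in("scene","top")]
E
```

```text
pics
[ 232.3 -606.4  230.4] [-3.1  0.   0.4] 85.34028837632854 0.0
scene [[0.07, -0.83, 0.56, 1405.31], [1.0, 0.06, -0.03, -25.97], [-0.01, 0.56, 0.83, 1425.19], [0.0, 0.0, 0.0, 1.0]] [[471.5764392636396, 0.0, 252.58277393844827], [0.0, 471.5764392636396, 192.24986151593234], [0.0, 0.0, 1.0]]
gauge [([188.8, 169.8], 0.6, [416.0, -281.0])]
mat [([148.1, 142.5], 0.82, [216.0, -393.0]), ([194.5, 127.0], 0.79, [430.0, -436.0]), ([189.6, 177.8], 0.59, [422.0, -252.0]), ([232.8, 258.8], 0.2, [623.0, 30.0])]
stand_mid [([234.7, 319.9], 0.86, [643.0, 238.0])]
seat_mid [([226.4, 317.6], 0.95, [644.0, 224.0]), ([157.6, 367.8], 0.82, [371.0, 448.0])]
seat_small [([233.6, 256.6], 0.75, [656.0, 20.0])]
seat_large [([238.8, 179.8], 0.62, [657.0, -232.0]), ([191.6, 319.8], 0.25, [506.0, 252.0]), ([190.4, 175.5], 0.22, [464.0, -251.0])]
gauge_tip [([192.2, 172.3], 0.44, [470.0, -262.0])]
stand_small [([240.1, 256.8], 0.62, [648.0, 21.0])]
stand_large [([246.5, 183.6], 0.57, [654.0, -228.0])]
top [[0.03, 1.0, -0.08, 407.33], [-1.0, 0.03, 0.01, 26.6], [0.01, 0.08, 1.0, 1449.98], [0.0, 0.0, 0.0, 1.0]] 
[... 265 characters left out ...]
194.7], 0.79, [632.0, 217.0]), ([230.7, 123.1], 0.64, [382.0, 442.0])]
seat_mid [([234.5, 115.4], 0.71, [371.0, 448.0]), ([150.9, 189.0], 0.61, [641.0, 228.0]), ([206.3, 175.3], 0.52, [464.0, 265.0])]
seat_small [([145.1, 252.8], 0.76, [665.0, 26.0]), ([124.8, 154.7], 0.68, [722.0, 341.0]), ([223.7, 338.3], 0.37, [422.0, -250.0])]
seat_large [([148.5, 331.2], 0.76, [661.0, -225.0])]
gauge_tip [([223.8, 336.8], 0.38, [422.0, -246.0])]
stand_small [([149.1, 253.8], 0.72, [663.0, 22.0]), ([151.0, 186.0], 0.33, [651.0, 247.0]), ([145.8, 249.6], 0.2, [674.0, 36.0])]
stand_large [([148.3, 187.4], 0.72, [660.0, 243.0]), ([149.5, 330.4], 0.65, [669.0, -233.0]), ([143.7, 253.0], 0.61, [681.0, 25.0])]
```

View pics/scene0.png

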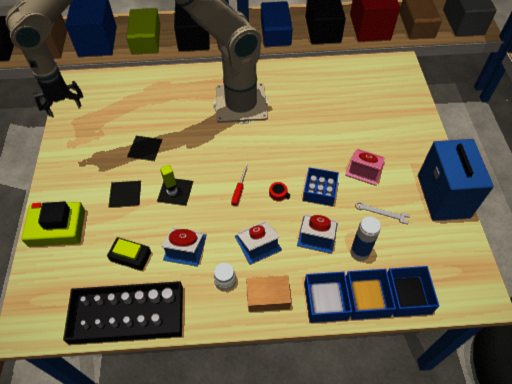

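View pics/top0.png

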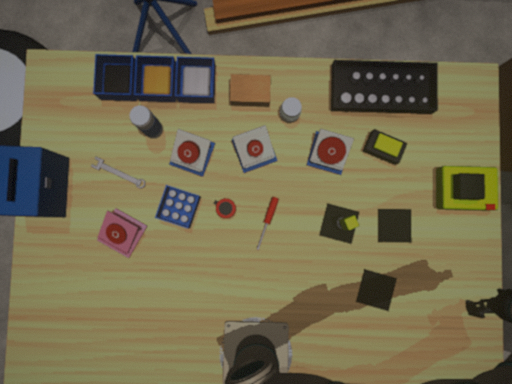

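The scene and top views agree. The gauge stands on the leftmost mat, near (423,-250); in the top view it is at about (column 348, row 222). The middle disc is on the blue stand near (641,228), at about (188,152). The pink stand at (115,233) is the decoy.

Next I read the exact tool orientation and move towards the gauge.

Run:
```python
from h import *
s=ctrl.read_state();print({k:np.round(v,3).tolist() for k,v in s.items()})
M=R.from_euler('xyz',s["tool_rot"]).as_matrix();print(M.round(3))
print("to gauge in tool units",(M.T@(np.array([423,-255,231])-s["eef_pos"])/25).round(2))
d=shot("wrist");E=np.array(d["extrinsics"]);print((M.T@(E[:3,3]-s["eef_pos"])).round(1),(M.T@E[:3,:3]).round(2),np.array(d["intrinsics"]).round(0).tolist())
```

```text
{'clock': 1.0, 'qpos': [1.139, 0.628, 0.038, 1.517, -0.027, 0.996, -0.02], 'qd': [0.002, -0.0, -0.0, 0.0, 0.0, 0.0, -0.0], 'tau': [-0.0, -56.327, 1.226, -19.379, 0.011, 0.002, -0.0], 'eef_pos': [232.492, -607.019, 231.32], 'tool_rot': [3.142, -0.0, 0.366], 'force': [-0.067, -0.292, 0.422], 'torque': [0.091, 0.017, 0.017], 'gripper_force': 0.0, 'width': 84.981}
[[ 0.934  0.358  0.   ]
 [ 0.358 -0.934 -0.   ]
 [ 0.     0.    -1.   ]]
to gauge in tool units [ 1.215e+01 -1.043e+01  1.000e-02]
[  84.3    0.2 -142.2] [[-0.    0.95  0.33]
 [ 1.    0.   -0.  ]
 [-0.    0.33 -0.95]] [[298.0, 0.0, 255.0], [0.0, 298.0, 194.0], [0.0, 0.0, 1.0]]
```

```bash
python3 -m crank '[[[0.8,-0.75,0,0],[0.8,-0.75,0,0],[0.8,-0.75,0,0],[0.8,-0.75,0,0],[0.8,-0.75,0,0],[0.8,-0.75,0,0],[0.8,-0.75,0,0],[0.8,-0.75,0,0],[0.8,-0.75,0,0],[0.8,-0.75,0,0],[0.8,-0.75,0,0],[0.8,-0.75,0,0]]]' -1
python3 - <<'E'
from h import *
s=ctrl.read_state();print(s["clock"],np.round(s["eef_pos"],1),np.round(s["tool_rot"],3))
d=shot("wrist","pics/w1.png")
for n in["gauge","mat"]:
  for r in ctrl.place_of("wrist",n): print(n,np.round(r["position"],1),round(r["confidence"],2),atz(d,r["position"],4).round(0))
np.save("w1.npy",d,allow_pickle=True)
E
```

```text
clock: 2.05
eef_pos: [376.7, -309.9, 231.6]
tool_rot: [3.141, -0.0, 0.366]
force: [1.3, -0.3, -0.5]
width: 85.4
gripper_force: 0.0
2.05 [ 376.7 -309.9  231.6] [ 3.141 -0.     0.366]
gauge [115.7 244.3] 0.6 [ 425. -278.    4.]
mat [165.7 362.8] 0.92 [ 421. -440.    4.]
mat [281.7 263.6] 0.72 [ 215. -386.    4.]
mat [109.8 234.4] 0.63 [ 428. -265.    4.]
```

View pics/w1.png

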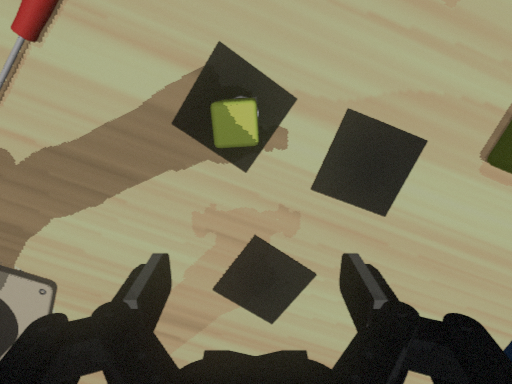

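The wrist view shows three mats. The upper one has corners (col,row) at about (220,42), (297,99), (246,171) and (173,124). The gauge's top stands on that mat, with corners at about (211,101), (257,98), (260,145) and (215,148).

Run:
```python
from h import *
d=np.load("w1.npy",allow_pickle=True).item();im=d["img"]
hsv=cv2.cvtColor(im,cv2.COLOR_RGB2HSV)
m=((hsv[...,0]>24)&(hsv[...,0]<45)&(hsv[...,1]>150)).astype(np.uint8)
n,l,st,c=cv2.connectedComponentsWithStats(m)
for i in range(1,n):
  if st[i,4]>500: print(st[i],c[i],cv2.minAreaRect(np.argwhere(l==i)[:,::-1].astype(np.float32)))
i=[i for i in range(1,n) if st[i,4]>500 and 200<c[i][0]<270][0]
box=cv2.boxPoints(cv2.minAreaRect(np.argwhere(l==i)[:,::-1].astype(np.float32)))
g=np.array([atz(d,p[::-1],139) for p in box]);print("gauge top",g.round(1),g.mean(0))
e=np.diff(g[:,:2],axis=0);print(np.linalg.norm(e,axis=1),np.arctan2(e[:,1],e[:,0]))
mk=np.array([atz(d,p,4) for p in [(42,220),(99,297),(171,246),(124,173)]]);print("mat",mk.round(1),mk.mean(0))
e=np.diff(mk[:,:2],axis=0);print(np.linalg.norm(e,axis=1),np.arctan2(e[:,1],e[:,0]))
```

```text
[488 121  24  52 635] [502.92283465 150.98897638] ((499.5, 146.5), (51.0, 23.0), 90.0)Traceback (most recent call last):
  File "<stdin>", line 8, in <module>
IndexError: list index out of range
```

Run:
```python
from h import *
d=np.load("w1.npy",allow_pickle=True).item();im=d["img"]
hsv=cv2.cvtColor(im,cv2.COLOR_RGB2HSV);print(hsv[110,225],hsv[110,250],hsv[130,240],hsv[60,400])
r=im.astype(int)
m=((r[...,1]-r[...,2]>55)).astype(np.uint8); m[:, :195]=0;m[:,280:]=0;m[:80]=0;m[165:]=0
pts=np.argwhere(m)[:,::-1].astype(np.float32);print(len(pts))
box=cv2.boxPoints(cv2.minAreaRect(pts));print(box)
g=np.array([atz(d,p[::-1],139) for p in box]);print("gauge top",g.round(1),g.mean(0))
e=np.diff(g[:,:2],axis=0);print(np.linalg.norm(e,axis=1),np.arctan2(e[:,1],e[:,0]))
mk=np.array([atz(d,p,4) for p in [(42,220),(99,297),(171,246),(124,173)]]);print("mat",mk.round(1),mk.mean(0))
e=np.diff(mk[:,:2],axis=0);print(np.linalg.norm(e,axis=1),np.arctan2(e[:,1],e[:,0]))
```

```text
[ 36 142 126] [ 31 124 171] [ 35 152 121] [ 30  60 171]
1983
[[210.55252 101.84047]
 [255.5642   99.02724]
 [258.41245 144.59923]
 [213.40077 147.41246]]
gauge top [[ 436.8 -251.6  139. ]
 [ 450.8 -282.6  139. ]
 [ 419.6 -296.9  139. ]
 [ 404.8 -264.5  139. ]] [ 428.00558067 -273.90193018  139.        ]
[33.97150742 34.32376373 35.6713034 ] [-1.14635608 -2.71045924  1.99795665]
mat [[ 490.7 -225.3    4. ]
 [ 465.7 -329.9    4. ]
 [ 361.9 -304.     4. ]
 [ 385.4 -200.8    4. ]] [ 425.90691371 -264.99799316    4.        ]
[107.53156799 106.99606175 105.9135543 ] [-1.8049536   2.89736197  1.34691316]
```

The gauge is at (428,-274) with yaw 0.43 (mod 90°), and the mat centre is at (426,-265). The rows can't tilt the tool, so the slope direction matters. I'll take a closer look at stand_mid in images I already have.

Run:
```python
import cv2,numpy as np
a=cv2.imread("pics/scene0.png")[200:260,285:350];b=cv2.imread("pics/top0.png")[120:180,158:223]
f=lambda x:cv2.resize(x,(400,369),interpolation=cv2.INTER_CUBIC)
cv2.imwrite("pics/crop0.png",np.hstack([f(a),f(b)]))
```

```text
(no output)
```

View pics/crop0.png

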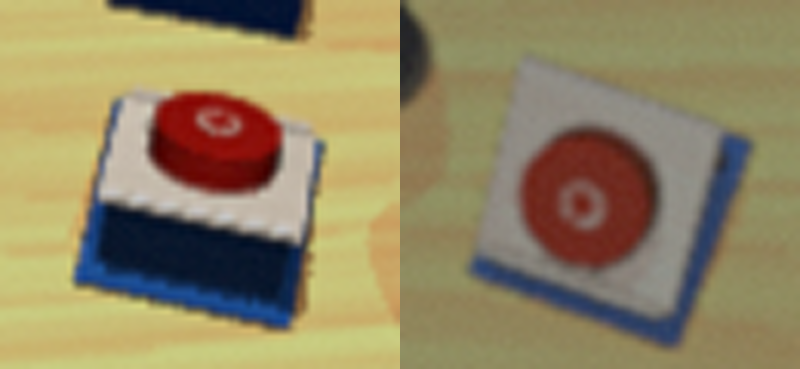

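The left crop (scene) shows the tall blue wall on the far (+x) side. The right crop (top) shows plate corners at (125,55), (322,130), (270,320) and (75,255). So the slope rises away from the robot at a bearing of about -19°, and a probe along the plate's normal would need the tool tilted outward by 30°. Before grasping, I'll check in free air whether extending past reach tilts the tool.

```bash
python3 -m crank '[[[0.93,0.36,0,0],[0.93,0.36,0,0],[0.93,0.36,0,0],[0.93,0.36,0,0],[0.93,0.36,0,0],[0.93,0.36,0,0],[0.93,0.36,0,0],[0.93,0.36,0,0],[0.93,0.36,0,0],[0.93,0.36,0,0],[0.93,0.36,0,0],[0.93,0.36,0,0]]]'
python3 -m crank '[[[0.93,0.36,0,0],[0.93,0.36,0,0],[0.93,0.36,0,0],[0.93,0.36,0,0],[0.93,0.36,0,0],[0.93,0.36,0,0],[0.93,0.36,0,0],[0.93,0.36,0,0],[0.93,0.36,0,0],[0.93,0.36,0,0]]]'
python3 -c "
from h import *
s=ctrl.read_state();print(s['clock'],np.round(s['qpos'],3),R.from_euler('xyz',s['tool_rot']).as_matrix().round(3))"
```

```text
clock: 3.2
eef_pos: [675.7, -314.1, 231.1]
tool_rot: [3.141, 0.001, 0.364]
force: [0.2, 0.3, -0.7]
width: 85.6
gripper_force: 0.0
clock: 4.03
eef_pos: [872.3, -300.3, 214.9]
tool_rot: [3.118, -0.028, 0.363]
force: [0.6, -0.1, 0.7]
width: 85.3
gripper_force: 0.0
4.0333 [ 0.265  1.265  0.494  0.188 -0.475  1.673 -0.853] [[ 0.935  0.354  0.034]
 [ 0.355 -0.935 -0.012]
 [ 0.028  0.023 -0.999]]
```

```bash
python3 -m crank '[[[0.6,0.2,-1,0],[0.6,0.2,-1,0],[0.6,0.2,-1,0],[0.6,0.2,-1,0],[0.6,0.2,-1,0],[0.6,0.2,-1,0]]]'
python3 -c "
from h import *
s=ctrl.read_state();print(s['clock'],np.round(s['qpos'],3),R.from_euler('xyz',s['tool_rot']).as_matrix().round(3))"
```

```text
clock: 4.53
eef_pos: [873.0, -265.7, 346.6]
tool_rot: [3.058, -0.098, 0.369]
force: [-0.6, 0.5, 0.8]
width: 85.5
gripper_force: 0.0
4.5333 [ 0.201  1.155  1.026  0.184 -0.97   1.758 -0.841] [[ 0.928  0.351  0.121]
 [ 0.359 -0.933 -0.042]
 [ 0.098  0.083 -0.992]]
```

The tilt accumulates in the wanted direction: 7.3° at azimuth -19°. I'll check that it goes further and that it survives moving back into reach.

```bash
python3 -m crank '[[[0.8,0.3,-0.8,0],[0.8,0.3,-0.8,0],[0.8,0.3,-0.8,0],[0.8,0.3,-0.8,0],[0.8,0.3,-0.8,0],[0.8,0.3,-0.8,0]]]'
python3 -c "
from h import *
s=ctrl.read_state();print(s['clock'],np.round(s['qpos'],3),R.from_euler('xyz',s['tool_rot']).as_matrix().round(3))"
python3 -m crank '[[[-0.8,-0.3,0.3,0],[-0.8,-0.3,0.3,0],[-0.8,-0.3,0.3,0],[-0.8,-0.3,0.3,0]]]'
python3 -c "
from h import *
s=ctrl.read_state();print(s['clock'],np.round(s['qpos'],3),R.from_euler('xyz',s['tool_rot']).as_matrix().round(3))"
```

```text
clock: 5.03
eef_pos: [880.5, -229.0, 435.7]
tool_rot: [2.997, -0.184, 0.379]
force: [0.2, -0.2, -0.5]
width: 85.3
gripper_force: 0.0
5.0333 [ 0.15   1.068  1.173  0.185 -1.099  1.762 -0.871] [[ 0.913  0.342  0.221]
 [ 0.364 -0.929 -0.067]
 [ 0.183  0.142 -0.973]]
clock: 5.37
eef_pos: [816.7, -231.1, 394.8]
tool_rot: [2.997, -0.187, 0.379]
force: [-0.2, -0.5, 0.6]
width: 85.5
gripper_force: 0.0
5.3667 [-0.108  0.958  1.221  0.849 -0.987  1.524 -0.522] [[ 0.913  0.342  0.224]
 [ 0.364 -0.929 -0.065]
 [ 0.186  0.141 -0.972]]
```

The tilt survives moving back into reach. So if I grasp the upright gauge with the tool tilted onto the plane that bisects vertical and the disc normal, turning half a turn about the tool's z leans the gauge exactly 30° along that normal. Turning back stands it upright again.

To keep the pads flat on the gauge's faces (azimuth 0.43), the tilt has to be about 20° towards azimuth 0.43. I'll add the missing tilt on the left side.

```bash
cat >> h.py <<'E'
def st(goal=None):
    s=ctrl.read_state();M=R.from_euler('xyz',s["tool_rot"]).as_matrix();t=M[:,2]
    print("t",round(s["clock"],2),"pos",np.round(s["eef_pos"],1),"tool z",t.round(3),"tilt",round(np.degrees(np.arccos(-t[2])),1),"az",round(np.degrees(np.arctan2(t[1],t[0])),1),"x",M[:,0].round(2),"y",M[:,1].round(3),"q",np.round(s["qpos"],2),"F",np.round(s["force"],1),"w",round(s["width"],1))
    if goal is not None:
        u=M.T@(np.array(goal)-s["eef_pos"])/25;n=int(np.ceil(abs(u).max()));print("units",u.round(2),"rows",n,(u/max(n,1)).round(3))
    return s,M
E
python3 -c "
from h import *
st([380,600,430])"
```

```text
t 5.37 pos [ 816.7 -231.1  394.8] tool z [ 0.224 -0.065 -0.972] tilt 13.5 az -16.2 x [0.91 0.36 0.19] y [ 0.342 -0.929  0.141] q [-0.11  0.96  1.22  0.85 -0.99  1.52 -0.52] F [-0.2 -0.5  0.6] w 85.5
units [ -3.58 -36.66  -7.46] rows 37 [-0.097 -0.991 -0.202]
```

```bash
for i in 1; do :; done
python3 -m crank '[[[-0.1,-1,-0.2,0],[-0.1,-1,-0.2,0],[-0.1,-1,-0.2,0],[-0.1,-1,-0.2,0],[-0.1,-1,-0.2,0],[-0.1,-1,-0.2,0],[-0.1,-1,-0.2,0],[-0.1,-1,-0.2,0],[-0.1,-1,-0.2,0],[-0.1,-1,-0.2,0],[-0.1,-1,-0.2,0],[-0.1,-1,-0.2,0]]]' | head -2
python3 -m crank '[[[-0.1,-1,-0.2,0],[-0.1,-1,-0.2,0],[-0.1,-1,-0.2,0],[-0.1,-1,-0.2,0],[-0.1,-1,-0.2,0],[-0.1,-1,-0.2,0],[-0.1,-1,-0.2,0],[-0.1,-1,-0.2,0],[-0.1,-1,-0.2,0],[-0.1,-1,-0.2,0],[-0.1,-1,-0.2,0],[-0.1,-1,-0.2,0]]]' | head -2
python3 -c "
from h import *
st([380,700,500])"
```

```text
clock: 6.37
eef_pos: [674.1, 41.5, 405.3]
clock: 7.37
eef_pos: [530.8, 313.3, 415.6]
t 7.37 pos [530.8 313.3 415.6] tool z [ 0.223 -0.065 -0.973] tilt 13.4 az -16.2 x [0.91 0.36 0.18] y [ 0.342 -0.929  0.14 ] q [-1.39  0.63  1.3   1.51 -0.52  1.24 -1.3 ] F [ 0.1 -0.7 -0.4] w 85.5
units [  0.74 -15.96  -5.63] rows 16 [ 0.046 -0.998 -0.352]
```

```bash
python3 - <<'E'
from h import *
d=shot("wrist","pics/w2.png");np.save("w2.npy",d,allow_pickle=True)
for r in ctrl.place_of("wrist","seat_mid"): print(r["confidence"],r["position"],atz(d,r["position"],70))
E
python3 -m crank '[[[0.05,-1,-0.4,0],[0.05,-1,-0.4,0],[0.05,-1,-0.4,0],[0.05,-1,-0.4,0],[0.05,-1,-0.4,0],[0.05,-1,-0.4,0],[0.05,-1,-0.4,0],[0.05,-1,-0.4,0],[0.05,-1,-0.4,0],[0.05,-1,-0.4,0],[0.05,-1,-0.4,0],[0.05,-1,-0.4,0]]]' | head -2
python3 -m crank '[[[0.05,-1,-0.4,0],[0.05,-1,-0.4,0],[0.05,-1,-0.4,0],[0.05,-1,-0.4,0],[0.05,-1,-0.4,0],[0.05,-1,-0.4,0],[0.05,-1,-0.4,0],[0.05,-1,-0.4,0]]]' | head -2
python3 -c "
from h import *
st()"
```

```text
0.65 [244.5, 123.4] [382.04505831 439.07186356  70.        ]
0.58 [141.7, 295.5] [639.34138181 225.98448825  70.        ]
clock: 8.47
eef_pos: [416.1, 604.8, 492.9]
clock: 9.13
eef_pos: [341.3, 734.7, 484.9]
t 9.13 pos [341.3 734.7 484.9] tool z [ 0.202 -0.05  -0.978] tilt 12.0 az -14.0 x [0.9  0.41 0.16] y [ 0.391 -0.911  0.128] q [-1.31  0.97  0.62  0.19 -0.33  1.98 -2.25] F [-3.   1.8 -1.8] w 85.2
```

View pics/w2.png

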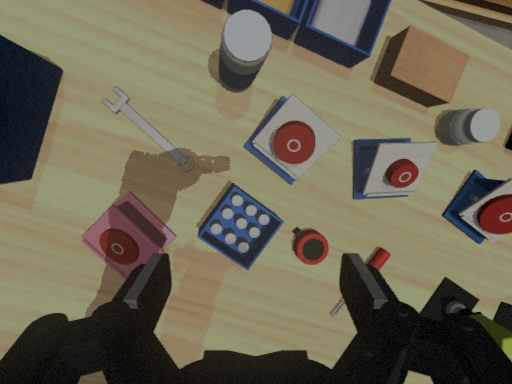

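The view shows stand_mid with its ring at about (293,145) and plate corners at about (292,96), (341,137) and (297,181). The pink decoy is at (120,245). I'll keep pushing outward.

```bash
python3 -m crank '[[[0.8,-0.6,-0.5,0],[0.8,-0.6,-0.5,0],[0.8,-0.6,-0.5,0],[0.8,-0.6,-0.5,0],[0.8,-0.6,-0.5,0],[0.8,-0.6,-0.5,0],[0.8,-0.6,-0.5,0],[0.8,-0.6,-0.5,0]]]' | head -2
python3 -c "
from h import *
st()"
```

```text
clock: 9.8
eef_pos: [359.2, 730.6, 524.7]
t 9.8 pos [359.2 730.6 524.7] tool z [ 0.266  0.    -0.964] tilt 15.5 az 0.1 x [0.89 0.38 0.25] y [ 0.369 -0.924  0.102] q [-1.33  0.97  1.32  0.18 -0.95  1.98 -2.18] F [-1.5 -0.1  0.5] w 85.5
```

```bash
python3 -m crank '[[[0.4,-0.9,-0.5,0],[0.4,-0.9,-0.5,0],[0.4,-0.9,-0.5,0],[0.4,-0.9,-0.5,0],[0.4,-0.9,-0.5,0],[0.4,-0.9,-0.5,0],[0.4,-0.9,-0.5,0],[0.4,-0.9,-0.5,0],[0.4,-0.9,-0.5,0],[0.4,-0.9,-0.5,0]]]' | head -2
python3 -c "
from h import *
st()"
```

```text
clock: 10.63
eef_pos: [253.5, 764.2, 558.3]
t 10.63 pos [253.5 764.2 558.3] tool z [ 0.282  0.071 -0.957] tilt 16.9 az 14.1 x [0.88 0.38 0.29] y [ 0.387 -0.921  0.046] q [-1.48  0.93  1.32  0.19 -0.93  1.98 -2.3 ] F [ 0.1 -0.5 -0. ] w 85.4
```

```bash
python3 -m crank '[[[0.6,-0.9,-0.5,0],[0.6,-0.9,-0.5,0],[0.6,-0.9,-0.5,0],[0.6,-0.9,-0.5,0],[0.6,-0.9,-0.5,0],[0.6,-0.9,-0.5,0],[0.6,-0.9,-0.5,0],[0.6,-0.9,-0.5,0]]]' | head -2
python3 - <<'E'
from h import *
st()
# plate fit from w2: corners + ring, slope 30
d=np.load("w2.npy",allow_pickle=True).item()
g=cv2.cvtColor(d["img"],cv2.COLOR_RGB2HSV)[80:200,230:350]
m=((g[...,1]<45)&(g[...,2]>110)).astype(np.uint8)
n,l,s,c=cv2.connectedComponentsWithStats(m);i=1+np.argmax(s[1:,4]);p=np.argwhere(l==i)
hull=cv2.convexHull((p[:,::-1]+[230,80]).astype(np.float32));print(cv2.approxPolyDP(hull,6,True)[:,0])
r=((g[...,0]<8)|(g[...,0]>172))&(g[...,1]>120);q=np.argwhere(r)+[80,230];print("red",len(q),q.mean(0))
cv2.imwrite("pics/crop1.png",cv2.resize(cv2.cvtColor(d["img"][80:200,230:350],cv2.COLOR_RGB2BGR),(600,600),interpolation=cv2.INTER_CUBIC))
E
```

```text
clock: 11.3
eef_pos: [208.7, 766.6, 592.8]
t 11.3 pos [208.7 766.6 592.8] tool z [ 0.288  0.125 -0.949] tilt 18.3 az 23.5 x [0.87 0.38 0.31] y [ 0.4   -0.917  0.001] q [-1.54  0.89  1.32  0.19 -0.91  1.98 -2.34] F [-0.4  0.1  0.5] w 85.2
[[340. 136.]
 [298. 178.]
 [252. 142.]
 [292.  94.]]
red 1270 [142.10393701 294.28188976]
```

View pics/crop1.png

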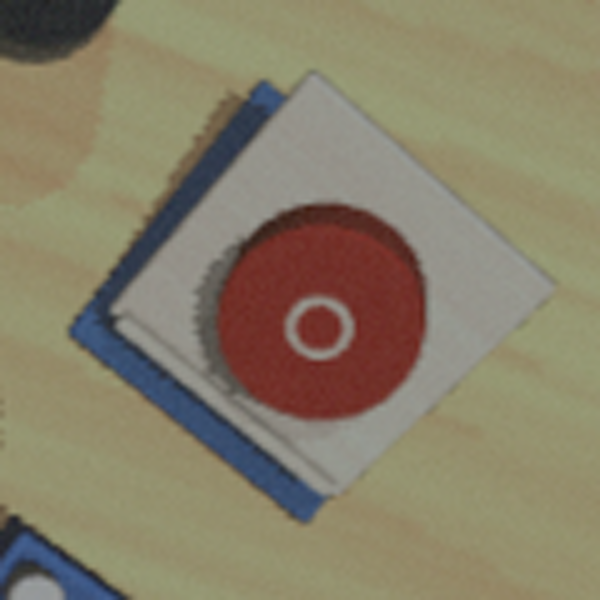

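```bash
cat > fit.py <<'E'
from h import *
from scipy.optimize import least_squares
d=np.load("w2.npy",allow_pickle=True).item()
K2=shot("top");K1=shot("scene")
def pts(v):
    x,y,z,ps,h=v;up=np.array([np.cos(ps)*np.cos(np.pi/6),np.sin(ps)*np.cos(np.pi/6),.5]);c=np.array([-np.sin(ps),np.cos(ps),0]);n=np.cross(up,c)
    p=np.array([x,y,z]);return p,up,c,n,[p+55*up+55*c,p+55*up-55*c,p-55*up-55*c,p-55*up+55*c],p+h*n
def res(v):
    p,up,c,n,C,ring=pts(v);r=[]
    for a,o in zip(C,[(94.5,292.5),(137.5,340.5),(177,297),(143,253.5)]): r.append(proj(d,a)-o)
    r.append((proj(d,ring)-(145.6,294))*2)
    for a,o in zip([C[0],C[1],ring,ring],[(129,178.3),(141.1,210.3),(153.3,187.7)]): r.append(proj(K2,a)-o)
    r.append(proj(K1,ring)-(220,320.6))
    return np.concatenate(r)
f=least_squares(res,[640,228,65,-.33,15],loss="soft_l1",x_scale=[10,10,10,.1,10]);print(f.x.round(3),res(f.x).reshape(-1,2).round(1).tolist())
p,up,c,n,C,ring=pts(f.x);print("ring",ring.round(1),"n",n.round(3))
E
python3 fit.py
```

```text
[ 6.44254e+02  2.24076e+02  5.41480e+01 -3.16000e-01  2.77710e+01] [[-0.2, -0.2], [-0.2, 0.6], [1.8, 0.3], [-1.1, -1.6], [0.3, -0.4], [-0.2, -0.1], [-0.7, 0.8], [-0.2, 0.3], [0.2, -1.7]]
ring [631.1 228.4  78.2] n [-0.475  0.155  0.866]
```

```bash
python3 -m crank '[[[1,-0.4,-0.6,0],[1,-0.4,-0.6,0],[1,-0.4,-0.6,0]]]' | head -2
python3 -c "
from h import *
s,M=st([330,-250,400]);t=M[:,2];n=np.array([-.475,.155,.866]);print(np.degrees(np.arccos(-t@n)))
"
```

```text
clock: 11.65
eef_pos: [234.6, 748.6, 621.6]
t 11.65 pos [234.6 748.6 621.6] tool z [ 0.294  0.151 -0.944] tilt 19.3 az 27.1 x [0.87 0.38 0.33] y [ 0.405 -0.914 -0.02 ] q [-1.5   0.85  1.32  0.19 -0.92  1.98 -2.3 ] F [-0.3  0.3  0.1] w 85.5
units [-14.65  38.24   3.47] rows 39 [-0.376  0.98   0.089]
20.984196949934034
```

```bash
python3 -m crank '[[[-0.3,1,0.3,0],[-0.3,1,0.3,0],[-0.3,1,0.3,0],[-0.3,1,0.3,0],[-0.3,1,0.3,0],[-0.3,1,0.3,0],[-0.3,1,0.3,0],[-0.3,1,0.3,0],[-0.3,1,0.3,0],[-0.3,1,0.3,0],[-0.3,1,0.3,0],[-0.3,1,0.3,0]]]' | head -2
python3 -m crank '[[[-0.3,1,0.3,0],[-0.3,1,0.3,0],[-0.3,1,0.3,0],[-0.3,1,0.3,0],[-0.3,1,0.3,0],[-0.3,1,0.3,0],[-0.3,1,0.3,0],[-0.3,1,0.3,0],[-0.3,1,0.3,0],[-0.3,1,0.3,0],[-0.3,1,0.3,0],[-0.3,1,0.3,0]]]' | head -2
python3 -c "
from h import *
s,M=st([395,-290,230])
"
```

```text
clock: 12.65
eef_pos: [299.8, 473.9, 507.9]
clock: 13.65
eef_pos: [367.5, 181.0, 382.9]
t 13.65 pos [367.5 181.  382.9] tool z [ 0.291  0.166 -0.942] tilt 19.6 az 29.6 x [0.87 0.37 0.33] y [ 0.401 -0.915 -0.037] q [-1.94 -0.36  1.03  2.16  0.56  0.91 -2.35] F [0.8 0.  0.3] w 84.7
units [-8.   17.91  2.97] rows 18 [-0.444  0.995  0.165]
```

```bash
python3 -m crank '[[[-0.3,1,0.1,0],[-0.3,1,0.1,0],[-0.3,1,0.1,0],[-0.3,1,0.1,0],[-0.3,1,0.1,0],[-0.3,1,0.1,0],[-0.3,1,0.1,0],[-0.3,1,0.1,0],[-0.3,1,0.1,0],[-0.3,1,0.1,0],[-0.3,1,0.1,0],[-0.3,1,0.1,0]]]' | head -2
python3 -c "
from h import *
s,M=st([395,-290,230])
"
```

```text
clock: 14.65
eef_pos: [388.6, -107.9, 339.6]
t 14.65 pos [ 388.6 -107.9  339.6] tool z [ 0.311  0.146 -0.939] tilt 20.1 az 25.1 x [0.87 0.37 0.34] y [ 0.394 -0.919 -0.012] q [-1.26 -0.37  1.32  2.2   0.28  0.74 -1.25] F [ 1.1 -0.7  0. ] w 85.3
units [-3.95  6.85  3.14] rows 7 [-0.564  0.979  0.448]
```

The tilt is now 20.1° at azimuth 25.1°, which is almost exactly what I need. Going on to the stand-off.

```bash
python3 -m crank '[[[-0.4,0.8,0.2,0],[-0.4,0.9,0.4,0],[-0.5,0.9,0.4,0],[-0.5,0.9,0.4,0],[-0.5,0.9,0.4,0],[-0.5,0.9,0.4,0],[-0.5,0.9,0.4,0],[0,0,0,0]]]' | head -2
python3 - <<'E'
from h import *
s,M=st([404,-286,183])
d=shot("wrist","pics/w3.png");np.save("w3.npy",d,allow_pickle=True)
for n in("gauge","mat"):
  for r in ctrl.place_of("wrist",n): print(n,round(r["confidence"],2),np.round(r["position"],1),atz(d,r["position"],4).round(1))
E
```

```text
clock: 15.32
eef_pos: [324.9, -210.1, 328.4]
t 15.32 pos [ 324.9 -210.1  328.4] tool z [ 0.351  0.077 -0.933] tilt 21.0 az 12.3 x [0.86 0.36 0.35] y [ 0.365 -0.929  0.061] q [-0.91 -0.37  1.32  2.25  0.22  0.7  -0.89] F [0.1 0.5 0.2] w 85.4
units [-0.42  3.62  6.3 ] rows 7 [-0.061  0.517  0.901]
gauge 0.69 [178.5 300.8] [ 424.5 -274.8    4. ]
mat 0.89 [216.6 389.1] [ 420.2 -437.6    4. ]
mat 0.83 [173.2 293.7] [ 428.4 -260.6    4. ]
mat 0.63 [323.3 317.1] [ 212.7 -385.7    4. ]
```

View pics/w3.png

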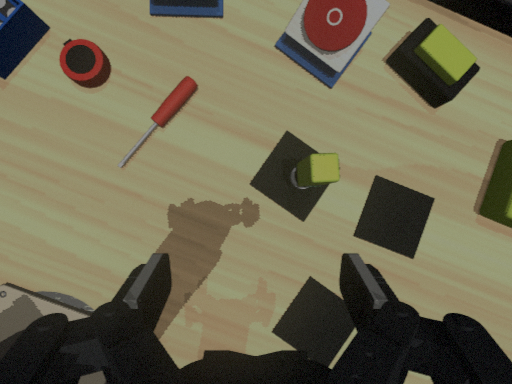

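The view shows the gauge at about (305,175) on its mat. The arm was cramped there (q2 and q3 at their limits) and the tilt drifted, so I'll move outward to free it.

```bash
python3 -m crank '[[[0.9,0.3,0.5,0],[0.9,0.3,0.5,0],[0.9,0.3,0.5,0],[0.9,0.3,0.5,0],[0.9,0.3,0.5,0],[0.9,0.3,0.5,0]]]' | head -2
python3 - <<'E'
from h import *
s,M=st([404,-286,183])
E
```

```text
clock: 15.97
eef_pos: [427.5, -151.3, 365.7]
t 15.97 pos [ 427.5 -151.3  365.7] tool z [ 0.384  0.035 -0.923] tilt 22.7 az 5.2 x [0.85 0.37 0.37] y [ 0.35 -0.93  0.11] q [-1.27 -0.37  1.32  2.14  0.44  0.74 -1.36] F [-0.9  0.2  0.5] w 85.4
units [-5.47  3.87  6.19] rows 7 [-0.782  0.554  0.885]
```

```bash
python3 -m crank '[[[0.7,0.6,1,0],[0.7,0.6,1,0],[0.7,0.6,1,0],[0.7,0.6,1,0],[0.7,0.6,1,0],[0.7,0.6,1,0]]]' | head -2
python3 - <<'E'
from h import *
s,M=st([404,-286,183])
E
```

```text
clock: 16.47
eef_pos: [472.4, -134.2, 381.1]
t 16.47 pos [ 472.4 -134.2  381.1] tool z [ 0.453 -0.022 -0.891] tilt 26.9 az -2.8 x [0.83 0.37 0.41] y [ 0.316 -0.931  0.184] q [-1.4  -0.37  1.32  2.12  0.62  0.71 -1.61] F [ 0.8 -0.3  0.1] w 85.6
units [-7.78  3.33  5.96] rows 8 [-0.973  0.416  0.745]
```

The arm is stuck in a corner of its joint limits. I'll fit a small kinematic model to the readings so far, so I can choose directions that free the elbow.

```bash
cat > kin.py <<'E'
from h import *
from scipy.optimize import least_squares
import itertools
LO=np.array([-3.06,-.37,-1.25,.18,-1.1,.23,-2.94]);HI=np.array([3.06,2.12,1.32,2.47,4.24,1.98,2.94])
Rz=lambda a:R.from_euler('z',a).as_matrix();Ry=lambda a:R.from_euler('y',a).as_matrix()
D=[([1.139,.628,.038,1.517,-.027,.996,-.02],[232.5,-607,231.3],[.934,.358,0],[0,0,-1]),
([.265,1.265,.494,.188,-.475,1.673,-.853],[872.3,-300.3,214.9],[.935,.355,.028],[.034,-.012,-.999]),
([.201,1.155,1.026,.184,-.97,1.758,-.841],[873,-265.7,346.6],[.928,.359,.098],[.121,-.042,-.992]),
([-.108,.958,1.221,.849,-.987,1.524,-.522],[816.7,-231.1,394.8],[.913,.364,.186],[.224,-.065,-.972]),
([-1.39,.63,1.3,1.51,-.52,1.24,-1.3],[530.8,313.3,415.6],[.91,.36,.18],[.223,-.065,-.973]),
([-1.31,.97,.62,.19,-.33,1.98,-2.25],[341.3,734.7,484.9],[.9,.41,.16],[.202,-.05,-.978]),
([-1.94,-.36,1.03,2.16,.56,.91,-2.35],[367.5,181,382.9],[.87,.37,.33],[.291,.166,-.942]),
([-.91,-.37,1.32,2.25,.22,.7,-.89],[324.9,-210.1,328.4],[.86,.36,.35],[.351,.077,-.933]),
([-1.4,-.37,1.32,2.12,.62,.71,-1.61],[472.4,-134.2,381.1],[.83,.37,.41],[.453,-.022,-.891])]
def fk(q,v,s):
    M=Rz(-q[0]+v[8]);p=np.array([0,0,v[0]])
    M=M@Ry(q[1]);p=p+M@[v[4],v[5],v[1]]
    M=M@Rz(s[0]*q[2])@Ry(s[1]*q[3]);p=p+M@[v[6],v[7],v[2]]
    M=M@Rz(s[2]*q[4])@Ry(q[5]);p=p+M@[0,0,v[3]]
    return p,M@Rz(s[3]*q[6]+v[9])
def res(v,s):
    r=[]
    for q,p,x,z in D:
        P,M=fk(q,v,s);r+=[(P-p)/100,(M[:,2]-z)*3,(M[:,0]-x)*3]
    return np.concatenate(r)
def fit():
    best=None
    for s in itertools.product([1,-1],[1],[1,-1],[1,-1]):
        for y in(0,np.pi/2,np.pi,-np.pi/2):
            f=least_squares(res,[330,400,400,300,0,0,0,0,0,y],args=(s,))
            if best is None or f.cost<best[0]: best=(f.cost,f.x,s)
    return best
if __name__=="__main__":
    c,v,s=fit();print(c,v.round(3),s);np.save("kin.npy",np.array([v,list(s)+[0]*6]))
    for q,p,x,z in D: print((fk(q,v,s)[0]-p).round(1))
E
python3 kin.py
```

```text
0.0030573525389660343 [ 3.32861e+02  5.58183e+02  3.83132e+02  3.45447e+02 -1.07000e-01
 -1.23390e+01  3.33000e-01 -1.62120e+01  1.00000e-03  1.57000e+00] (-1, 1, -1, -1)
[ 0.5 -0.3  0. ]
[0.3 0.4 1.1]
[-0.4 -0.3  0.6]
[-0.6 -0.8  0.5]
[0.3 0.6 0.1]
[-0.6  0.4 -2.6]
[ 1.5 -0.6  0.5]
[-1.5  0.5 -1.8]
[0.9 1.  1.4]
```

```bash
cat > sim.py <<'E'
from kin import *
v,s_=np.load("kin.npy");s=s_[:4]
DQ=.7*np.array([2.57,2.57,3.14,3.14,3.14,3.14,3.14])/12
def F(q): return fk(q,v,s)
def jac(q):
    p,M=F(q);J=np.zeros((6,7))
    for i in range(7):
        a=np.array(q,float);a[i]+=1e-5;P,N=F(a);J[:3,i]=(P-p)/1e-5;J[3:,i]=R.from_matrix(N@M.T).as_rotvec()/1e-5
    return J
def row(q,r,W,mode,mu,it=8):
    p,M=F(q);P=p+M@(np.array(r[:3])*25);N=M@Rz(r[3]*.08);q0=np.array(q,float);q=q0.copy()
    lo=np.maximum(LO,q0-DQ);hi=np.minimum(HI,q0+DQ)
    if mode=="opt":
        f=lambda a:(lambda x:np.concatenate([(P-x[0])/W,R.from_matrix(N@x[1].T).as_rotvec(),mu*(a-q0)]))(F(a))
        lo2=np.minimum(lo,q0-1e-6);hi2=np.maximum(hi,q0+1e-6)
        return least_squares(f,q0,bounds=(lo2,hi2)).x
    for _ in range(it):
        p,M=F(q);e=np.concatenate([(P-p)/W,R.from_matrix(N@M.T).as_rotvec()]);J=jac(q);J[:3]/=W
        q=np.clip(q+J.T@np.linalg.solve(J@J.T+mu**2*np.eye(6),e),lo,hi)
    return q
def run(q,rows,W=300,mode="opt",mu=.05):
    for r in rows:q=row(q,r,W,mode,mu)
    return q
T=[([-1.33,.97,1.32,.18,-.95,1.98,-2.18],[[.4,-.9,-.5,0]]*10,[253.5,764.2,558.3],[.282,.071,-.957],[-1.48,.93,1.32,.19,-.93,1.98,-2.3]),
([-1.48,.93,1.32,.19,-.93,1.98,-2.3],[[.6,-.9,-.5,0]]*8,[208.7,766.6,592.8],[.288,.125,-.949],[-1.54,.89,1.32,.19,-.91,1.98,-2.34]),
([-.91,-.37,1.32,2.25,.22,.7,-.89],[[.9,.3,.5,0]]*6,[427.5,-151.3,365.7],[.384,.035,-.923],[-1.27,-.37,1.32,2.14,.44,.74,-1.36]),
([-1.27,-.37,1.32,2.14,.44,.74,-1.36],[[.7,.6,1,0]]*6,[472.4,-134.2,381.1],[.453,-.022,-.891],[-1.4,-.37,1.32,2.12,.62,.71,-1.61]),
([-.108,.958,1.221,.849,-.987,1.524,-.522],[[-.1,-1,-.2,0]]*24,[530.8,313.3,415.6],[.223,-.065,-.973],[-1.39,.63,1.3,1.51,-.52,1.24,-1.3]),
([-1.5,.85,1.32,.19,-.92,1.98,-2.3],[[-.3,1,.3,0]]*24,[367.5,181,382.9],[.291,.166,-.942],[-1.94,-.36,1.03,2.16,.56,.91,-2.35])]
if __name__=="__main__":
    for mode,W,mu in [("opt",300,.02),("opt",100,.02),("opt",1000,.02),("opt",300,.2),("dls",300,.02),("dls",1000,.02),("dls",1000,.05),("dls",300,.1)]:
        print(mode,W,mu)
        for q,rows,P,t,qe in T:
            a=run(q,rows,W,mode,mu);p,M=F(a);print("  ",(p-P).round(0),(M[:,2]-t).round(3),(a-qe).round(2))
E
timeout 500 python3 sim.py
```

```text
opt 300 0.02
   [27. 97. 59.] [0.122 0.308 0.124] [-0.01 -0.02 -0.   -0.01  0.02 -0.33 -0.  ]
   [18. 98. 52.] [0.083 0.299 0.123] [-0.01 -0.01 -0.   -0.01 -0.01 -0.32 -0.01]
   [  9. -17. -11.] [ 0.053 -0.085  0.025] [-0.01 -0.    0.    0.06  0.18 -0.09 -0.18]
   [ 24. -21.   2.] [ 0.106 -0.099  0.071] [-0.01 -0.    0.    0.08  0.32 -0.11 -0.29]
   [-2. -2.  1.] [0.001 0.001 0.   ] [-0.01  0.    0.02  0.01 -0.01  0.01  0.02]
   [ -1. -22.  15.] [-0.018 -0.045 -0.012] [ 0.05 -0.01 -0.04 -0.04 -0.03  0.1   0.05]
opt 100 0.02
   [ 31. 150. 132.] [0.173 0.501 0.275] [-0.03 -0.05  0.   -0.01  0.03 -0.55 -0.  ]
   [ 18. 147. 121.] [0.116 0.486 0.268] [-0.02 -0.04 -0.   -0.01 -0.01 -0.53 -0.01]
   [ 29. -38. -16.] [ 0.175 -0.208  0.112] [-0.04 -0.    0.    0.18  0.68 -0.22 -0.62]
   [ 52. -40.  20.] [ 0.236 -0.198  0.201] [-0.03 -0.    0.    0.16  0.84 -0.15 -0.76]
   [-2. -2.  1.] [0.001 0.001 0.   ] [-0.01  0.    0.02  0.01 -0.01  0.01  0.02]
   [ -8. -33.  22.] [-0.026 -0.067 -0.017] [ 0.09 -0.01 -0.08 -0.05 -0.04  0.15  0.07]
opt 1000 0.02
   [ 17.  22. -32.] [0.01  0.003 0.004] [ 0.02
[... 2387 characters left out ...]
.14 -0.19]
   [-5.  3. -1.] [-0.004  0.007 -0.001] [-0.01  0.01  0.02  0.01 -0.02  0.01  0.02]
   [54. 43. 28.] [0.061 0.063 0.035] [-0.11  0.06  0.17 -0.1  -0.03 -0.09  0.2 ]
dls 300 0.1
   [ 421. -335. -476.] [-0.865  0.194  0.189] [ 1.04  0.57 -0.72 -0.01 -0.17  0.   -0.64]
   [ 411. -221. -402.] [-0.778  0.052  0.095] [ 0.92  0.47 -0.65 -0.01 -0.19  0.   -0.6 ]
   [ 76. 190.  33.] [0.069 0.107 0.043] [-0.48  0.    0.   -0.06  0.16 -0.02 -0.05]
   [ 91. 318.  99.] [0.189 0.163 0.138] [-0.77  0.    0.   -0.15  0.41  0.13 -0.2 ]
   [-5.  3. -1.] [-0.004  0.007 -0.001] [-0.01  0.01  0.02  0.01 -0.02  0.01  0.02]
   [57. 44. 32.] [0.067 0.065 0.037] [-0.12  0.05  0.17 -0.1  -0.02 -0.09  0.19]
```

A bounded least-squares model with W≈700 reproduces the arm well. I'll use it to find well-conditioned postures for the grasp and for the press.

```bash
nproc
cat > plan.py <<'E'
from sim import *
from scipy.optimize import lsq_linear
def frow(q,r,W=700,mu=.02):
    p,M=F(q);P=p+M@(np.array(r[:3])*25);N=M@Rz(r[3]*.08);q0=np.array(q,float);q=q0.copy()
    lo=np.minimum(np.maximum(LO,q0-DQ),q0-1e-9);hi=np.maximum(np.minimum(HI,q0+DQ),q0+1e-9)
    for _ in range(2):
        p,M=F(q);e=np.concatenate([(P-p)/W,R.from_matrix(N@M.T).as_rotvec()]);J=jac(q);J[:3]/=W
        A=np.vstack([J,mu*np.eye(7)]);b=np.concatenate([e,-mu*(q-q0)])
        x=np.linalg.lstsq(A,b,rcond=None)[0]
        if np.any(q+x<lo) or np.any(q+x>hi): x=lsq_linear(A,b,(lo-q-1e-9,hi-q+1e-9),method="bvls").x
        q=np.clip(q+x,lo,hi)
    return q
def ik(P,N,n=60,seed=0):
    g=np.random.default_rng(seed);out=[]
    for _ in range(n):
        f=least_squares(lambda a:(lambda x:np.concatenate([(P-x[0])/300,R.from_matrix(N@x[1].T).as_rotvec()]))(F(a)),g.uniform(LO,HI),bounds=(LO,HI))
        if f.cost<1e-6: out.append(f.x)
    return out
def orient(t,yaz):   # tool z = t, y ~ horizontal azimuth yaz
    t=np.array(t)/np.linalg.norm(t);y=np.array([np.cos(yaz),np.sin(yaz),0]);y-=t*(t@y);y/=np.linalg.norm(y);return np.column_stack([np.cross(y,t),y,t])
nrm=np.array([-.475,.155,.866]);fa=np.radians(24.6)
def setup(tau=np.radians(20.3)):
    t=np.array([np.cos(fa)*np.sin(tau),np.sin(fa)*np.sin(tau),-np.cos(tau)])
    N=orient(t,fa-np.pi/2); Pg=np.array([428,-273.5,107])+22*t
    gz=N.T@[0,0,1]; 
    # turn phi s.t. N Rz(phi) gz ~ nrm
    ph=min(np.linspace(-np.pi,np.pi,721),key=lambda a:-(N@Rz(a)@gz)@nrm)
    Nd=N@Rz(ph); Pd=np.array([631.1,228.4,78.2])+nrm*103+22*t
    return t,N,Pg,ph,Nd,Pd
if __name__=="__main__":
    t,N,Pg,ph,Nd,Pd=setup();print(t,ph,Pg,Pd)
    for nm,P,M in (("grasp",Pg,N),("grasp180",Pg,N@Rz(np.pi)),("disc",Pd,Nd),("disc180",Pd,Nd@Rz(np.pi))):
        S=ik(P,M);print(nm,len(S));S=sorted(S,key=lambda q:-np.min(np.minimum(q-LO,HI-q)))
        for q in S[:4]:print("  ",q.round(2),np.min(np.minimum(q-LO,HI-q)).round(2))
    import time;a=time.time();q=np.array([-1.4,-.37,1.32,2.12,.62,.71,-1.61])
    for _ in range(20):q=frow(q,[.5,.5,.5,0])
    print((time.time()-a)/20)
    for q,rows,P,tt,qe in T:
        for r in rows:q=frow(q,r)
        p,M=F(q);print((p-P).round(0),(M[:,2]-tt).round(3))
E
OMP_NUM_THREADS=1 timeout 400 python3 plan.py
```

```text
4
[ 0.31544642  0.14442265 -0.93788893] -1.7016960206944713 [ 434.93982128 -270.32270175   86.36644344] [589.11482128 247.54229825 146.76444344]
grasp 27
   [ 1.35  0.88 -1.    2.16  1.13  0.44 -1.56] 0.21
   [ 1.38  0.92 -1.07  2.16  1.18  0.5  -1.61] 0.18
   [ 1.38  0.92 -1.07  2.16  1.19  0.51 -1.61] 0.18
   [ 1.43  0.99 -1.18  2.16  1.26  0.62 -1.67] 0.07
grasp180 39
   [ 1.38  0.92 -1.08  2.16  1.19  0.51  1.53] 0.17
   [ 1.32  0.85 -0.94  2.16  1.07  0.39  1.64] 0.16
   [ 1.27  0.81 -0.85  2.16  0.95  0.32  1.75] 0.09
   [ 1.26  0.8  -0.84  2.16  0.94  0.31  1.77] 0.08
disc 29
   [ 0.1   0.74 -0.86  1.96  1.23  0.6  -1.  ] 0.37
   [ 0.11  0.75 -0.88  1.96  1.25  0.62 -1.01] 0.37
   [ 0.12  0.76 -0.89  1.96  1.25  0.62 -1.01] 0.36
   [ 0.13  0.77 -0.92  1.96  1.27  0.64 -1.02] 0.33
disc180 43
   [ 0.1   0.74 -0.85  1.96  1.23  0.6   2.15] 0.37
   [ 0.15  0.78 -0.95  1.96  1.29  0.67  2.11] 0.3
   [ 0.15  0.79 -0.96  1.96  1.29  0.68  2.11] 0.29
   [ 0.04  0.7  -0.74  1.96  1.16  0.52  2.2 ] 0.29
0.00723344087600708
[ 19.  36. -16.] [0.034 0.062 0.017]
[ 15.  42. -19.] [0.023 0.066 0.018]
[-8. -2. -3.] [-0.012  0.004 -0.004]
[-7.  1. -2.] [-0.017  0.005 -0.009]
[-1. -3.  1.] [0.001 0.001 0.   ]
[ 6. -9. 10.] [-0.011 -0.025 -0.008]
```

```bash
cat > fast.py <<'E'
import numpy as np
from plan import LO,HI,DQ,v,s,setup,lsq_linear,R
AX=[('z',-1,(0,0,0)),('y',1,(v[4],v[5],v[1])),('z',-1,(0,0,0)),('y',1,(v[6],v[7],v[2])),('z',-1,(0,0,0)),('y',1,(0,0,v[3])),('z',-1,(0,0,0))]
def FJ(q):
    M=np.eye(3);p=np.array([0,0,v[0]]);o=np.zeros((7,3));z=np.zeros((7,3))
    for i,(a,sg,tr) in enumerate(AX):
        c,sn=np.cos(sg*q[i]),np.sin(sg*q[i]);o[i]=p
        if a=='z': z[i]=sg*M[:,2];M=M@np.array([[c,-sn,0],[sn,c,0],[0,0,1]])
        else: z[i]=sg*M[:,1];M=M@np.array([[c,0,sn],[0,1,0],[-sn,0,c]])
        p=p+M@np.array(tr)
    c,sn=np.cos(v[9]),np.sin(v[9]);M=M@np.array([[c,-sn,0],[sn,c,0],[0,0,1]])
    return p,M,np.vstack([np.cross(z,p-o).T,z.T])
def rv(E):
    w=np.array([E[2,1]-E[1,2],E[0,2]-E[2,0],E[1,0]-E[0,1]])/2;n=np.linalg.norm(w)
    return w if n<1e-9 else w/n*np.arctan2(n,(np.trace(E)-1)/2)
def frow(q,r,W=700,mu=.02):
    q0=np.array(q,float);p,M,J=FJ(q0);P=p+M@(np.array(r[:3])*25);a=r[3]*.08;N=M@np.array([[np.cos(a),-np.sin(a),0],[np.sin(a),np.cos(a),0],[0,0,1]])
    lo=np.minimum(np.maximum(LO,q0-DQ),q0-1e-9);hi=np.maximum(np.minimum(HI,q0+DQ),q0+1e-9);q=q0.copy()
    for k in range(2):
        if k:p,M,J=FJ(q)
        e=np.concatenate([(P-p)/W,rv(N@M.T)]);J=J.copy();J[:3]/=W
        H=J.T@J+mu*mu*np.eye(7);g=J.T@e-mu*mu*(q-q0);x=np.zeros(7);free=np.ones(7,bool)
        for _ in range(7):   # simple active set
            x[free]=np.linalg.solve(H[np.ix_(free,free)],g[free]-H[np.ix_(free,~free)]@x[~free]) if free.any() else 0
            bad=free&((q+x<lo-1e-12)|(q+x>hi+1e-12))
            if not bad.any():break
            x[bad]=(np.clip(q+x,lo,hi)-q)[bad];free&=~bad
        q=np.clip(q+x,lo,hi)
    return q
def toward(q,P,N,n,step=1.0,path=None):
    for k in range(n):
        p,M,_=FJ(q);u=M.T@(P-p)/25;m=abs(u).max();u=u/max(m,1)*1.0
        tw=rv(M.T@N)[2]/.08
        q=frow(q,[*u,np.clip(tw,-1,1)])
        if path is not None:path.append(q)
    return q
E
cat > search.py <<'E'
from fast import *
from scipy.optimize import differential_evolution
import sys
t,N,Pg,ph,Nd,Pd=setup();Q0=np.array([-1.4,-.37,1.32,2.12,.62,.71,-1.61]);H=Pg-110*t
def sim(x,ret=False):
    q=Q0.copy();pen=0;c=[]
    for sgm in x.reshape(3,4):
        for _ in range(12):
            q=frow(q,sgm);p=FJ(q)[0];pen+=max(0,250-p[2])/100
            c.append(q)
    q=toward(q,H,N,10,path=c);q=toward(q,Pg,N,5,path=c)
    p,M,_=FJ(q);e=np.linalg.norm(p-Pg);r=np.linalg.norm(rv(N@M.T));
    return (c,p,M) if ret else e/40+r/.05+pen+.2*max(0,.05-np.min(np.minimum(q-LO,HI-q)))/.05
if __name__=="__main__":
    q=Q0;import time;a=time.time();sim(np.zeros(12));print(time.time()-a)
    r=differential_evolution(sim,[(-1,1)]*12,popsize=6,maxiter=10000,workers=4,updating="deferred",seed=1,polish=False,callback=lambda xk,convergence:(time.time()-a>int(sys.argv[1])))
    print(r.fun,r.x.reshape(3,4).round(2).tolist(),r.nfev);np.save("best.npy",r.x)
    c,p,M=sim(r.x,True);print(c[-1].round(2),(p-Pg).round(1),M[:,2].round(3),np.array(c)[[11,23,35,45]].round(2))
    for i in(5,11,17,23,29,35,40,45):print(FJ(c[i])[0].round(0),FJ(c[i])[1][:,2].round(2))
E
OMP_NUM_THREADS=1 timeout 400 python3 search.py 240
```

```text
0.057192325592041016
0.16922200117336872 [[-0.69, -0.52, -0.63, -0.27], [-0.11, 0.02, -0.08, -0.43], [-0.03, -0.64, 0.23, -0.17]] 15336
[ 0.78  0.65 -0.08  2.18 -1.05  0.32  0.58] [-0.7  0.2  2. ] [ 0.319  0.147 -0.936] [[-0.22 -0.37  0.15  2.3  -0.05  0.81 -0.88]
 [ 0.18 -0.37  0.05  2.28 -0.23  0.89 -0.08]
 [ 0.42 -0.37 -0.15  2.47 -0.4   0.8   0.27]
 [ 0.68  0.37  0.13  2.21 -0.77  0.57  0.4 ]]
[ 339. -101.  400.] [ 0.45 -0.03 -0.89]
[295.   3. 399.] [ 0.38  0.11 -0.92]
[286. -13. 404.] [ 0.38  0.11 -0.92]
[280. -30. 409.] [ 0.38  0.12 -0.92]
[245.  -4. 341.] [ 0.36  0.13 -0.92]
[231.   5. 336.] [ 0.32  0.15 -0.94]
[ 313. -136.  267.] [ 0.32  0.15 -0.94]
[ 382. -255.  206.] [ 0.32  0.15 -0.94]
```

The search found a short route that frees the elbow and brings the tilt to the target. I'll run it one segment at a time and re-check against the model each time.

```bash
python3 -m crank '[[[-0.7,-0.5,-0.6,-0.3],[-0.7,-0.5,-0.6,-0.3],[-0.7,-0.5,-0.6,-0.3],[-0.7,-0.5,-0.6,-0.3],[-0.7,-0.5,-0.6,-0.3],[-0.7,-0.5,-0.6,-0.3],[-0.7,-0.5,-0.6,-0.3],[-0.7,-0.5,-0.6,-0.3],[-0.7,-0.5,-0.6,-0.3],[-0.7,-0.5,-0.6,-0.3],[-0.7,-0.5,-0.6,-0.3],[-0.7,-0.5,-0.6,-0.3]]]' | head -2
cat > search2.py <<'E'
from fast import *
from cell import ctrl
from scipy.optimize import differential_evolution
import sys,time
t,N,Pg,ph,Nd,Pd=setup();Q0=np.array(ctrl.read_state()["qpos"]);H=Pg-110*t
nr=[int(a) for a in sys.argv[2].split(",")]
def sim(x,ret=False):
    q=Q0.copy();pen=0;c=[]
    for sgm,k in zip(x.reshape(-1,4),nr):
        for _ in range(k):
            q=frow(q,sgm);c.append(q);pen+=max(0,250-FJ(q)[0][2])/100
    q=toward(q,H,N,10,path=c);q=toward(q,Pg,N,5,path=c)
    p,M,_=FJ(q);e=np.linalg.norm(p-Pg);r=np.linalg.norm(rv(N@M.T))
    return (c,p,M) if ret else e/40+r/.05+pen+.2*max(0,.05-np.min(np.minimum(q-LO,HI-q)))/.05
if __name__=="__main__":
    a=time.time()
    r=differential_evolution(sim,[(-1,1)]*4*len(nr),popsize=8,maxiter=10000,workers=4,updating="deferred",seed=1,polish=False,callback=lambda xk,convergence:(time.time()-a>int(sys.argv[1])))
    print(r.fun,r.x.reshape(-1,4).round(2).tolist(),r.nfev)
    c,p,M=sim(r.x,True);print(c[-1].round(2),(p-Pg).round(1),M[:,2].round(3),np.array(c)[np.cumsum(nr)-1].round(2))
    for i in range(3,len(c),4):print(FJ(c[i])[0].round(0),FJ(c[i])[1][:,2].round(2))
E
python3 -c "
from h import *
st()"; OMP_NUM_THREADS=1 timeout 300 python3 search2.py 60 8,8
```

```text
clock: 17.47
eef_pos: [272.7, -113.9, 408.6]
t 17.47 pos [ 272.7 -113.9  408.6] tool z [ 0.433 -0.025 -0.901] tilt 25.7 az -3.4 x [0.78 0.51 0.36] y [ 0.455 -0.857  0.243] q [ 0.39 -0.37  0.08  2.3  -0.2   0.81 -0.46] F [-0.8 -0.1 -0.4] w 85.2
0.2424958177264571 [[-0.79, -0.92, -0.46, -0.91], [0.58, -0.75, -0.35, -0.54]] 5824
[ 0.74  0.65 -0.04  2.18 -1.1   0.34  0.62] [ 0.1 -0.2  0.3] [ 0.317  0.145 -0.937] [[ 0.47 -0.37  0.09  2.47 -0.49  0.75  0.41]
 [ 0.47 -0.37  0.09  2.47 -0.35  0.87  0.41]]
[238. -94. 345.] [ 0.42  0.01 -0.91]
[249. -57. 356.] [ 0.46  0.12 -0.88]
[226. -51. 346.] [ 0.4   0.14 -0.91]
[199. -50. 336.] [ 0.32  0.15 -0.94]
[ 280. -145.  277.] [ 0.32  0.15 -0.94]
[ 350. -227.  226.] [ 0.32  0.15 -0.94]
[ 404. -268.  156.] [ 0.32  0.15 -0.94]
```

```bash
python3 -m crank '[[[-0.8,-0.9,-0.45,-0.9],[-0.8,-0.9,-0.45,-0.9],[-0.8,-0.9,-0.45,-0.9],[-0.8,-0.9,-0.45,-0.9],[-0.8,-0.9,-0.45,-0.9],[-0.8,-0.9,-0.45,-0.9],[-0.8,-0.9,-0.45,-0.9],[-0.8,-0.9,-0.45,-0.9]]]' | head -2
python3 -c "
from h import *
st()"; OMP_NUM_THREADS=1 timeout 300 python3 search2.py 30 8
```

```text
clock: 18.13
eef_pos: [147.1, -138.2, 375.5]
t 18.13 pos [ 147.1 -138.2  375.5] tool z [ 0.399  0.011 -0.917] tilt 23.5 az 1.6 x [0.6  0.76 0.27] y [ 0.696 -0.655  0.295] q [ 1.57 -0.37 -0.13  2.38 -0.51  1.14  0.95] F [-0.4 -1.5 -0.3] w 85.6
0.5224290385173673 [[0.93, -1.0, 0.59, -1.0]] 1824
[ 0.84  0.66 -0.17  2.19 -1.07  0.26  0.6 ] [ 0.  -0.1  0.1] [ 0.336  0.14  -0.931] [[ 0.88 -0.37  0.    2.47 -0.43  0.98  1.06]]
[166. -98. 342.] [ 0.38  0.08 -0.92]
[174. -69. 338.] [ 0.34  0.14 -0.93]
[ 275. -166.  273.] [ 0.34  0.14 -0.93]
[ 362. -249.  215.] [ 0.34  0.14 -0.93]
[ 416. -279.  143.] [ 0.34  0.14 -0.93]
```

```bash
python3 -m crank '[[[0.9,-1,0.6,-1],[0.9,-1,0.6,-1],[0.9,-1,0.6,-1],[0.9,-1,0.6,-1],[0.9,-1,0.6,-1],[0.9,-1,0.6,-1]]]' | head -2
python3 -c "
from h import *
st()"; OMP_NUM_THREADS=1 timeout 300 python3 search2.py 20 3
```

```text
clock: 18.63
eef_pos: [138.5, -79.2, 342.5]
t 18.63 pos [138.5 -79.2 342.5] tool z [ 0.36   0.134 -0.923] tilt 22.6 az 20.5 x [0.16 0.97 0.2 ] y [ 0.919 -0.224  0.325] q [ 1.64 -0.37 -0.21  2.47 -0.5   1.19  1.47] F [-0.8 -1.1 -0.2] w 85.7
0.24241992120158457 [[0.97, 0.63, 0.09, -1.0]] 3392
[ 0.9   0.66 -0.27  2.17 -0.75  0.23  0.28] [ 0.3 -0.7  0.9] [ 0.316  0.145 -0.938] [[ 1.19 -0.37 -0.45  2.38 -0.57  1.04  1.05]]
[253. -56. 345.] [ 0.32  0.14 -0.94]
[ 316. -157.  278.] [ 0.32  0.14 -0.94]
[ 387. -266.  203.] [ 0.32  0.14 -0.94]
[ 424. -275.  119.] [ 0.32  0.14 -0.94]
```

```bash
python3 -m crank '[[[0.95,0.65,0.1,-1],[0.95,0.65,0.1,-1],[0.95,0.65,0.1,-1]]]' | head -2
python3 -c "
from h import *
from fast import setup,rv
t,N,Pg,ph,Nd,Pd=setup()
s,M=st(Pg-110*t);print('turn',rv(M.T@N)/.08)
"; OMP_NUM_THREADS=1 timeout 300 python3 search2.py 15 2
```

```text
clock: 18.88
eef_pos: [178.8, -64.5, 344.7]
t 18.88 pos [178.8 -64.5 344.7] tool z [ 0.355  0.145 -0.923] tilt 22.6 az 22.3 x [0.04 0.98 0.17] y [ 0.934 -0.095  0.344] q [ 1.19 -0.37 -0.15  2.46 -0.52  1.06  1.24] F [ 1.2 -0.8  0.3] w 85.2
units [-9.45  6.98  7.59] rows 10 [-0.945  0.698  0.759]
turn [ 0.43869509 -0.33622137 13.44197563]
0.11528589923394801 [[0.63, 0.26, -1.0, 0.36]] 2496
[ 0.82  0.66 -0.16  2.17 -0.93  0.28  0.46] [ 0.  -0.   0.1] [ 0.313  0.15  -0.938] [[ 0.89 -0.37  0.11  2.28 -0.33  1.2   0.92]]
[ 206. -143.  358.] [ 0.31  0.15 -0.94]
[ 302. -214.  274.] [ 0.31  0.15 -0.94]
[ 392. -280.  196.] [ 0.31  0.15 -0.94]
[ 428. -272.  104.] [ 0.31  0.15 -0.94]
```

```bash
python3 -m crank '[[[0.65,0.25,-1,0.4],[0.65,0.25,-1,0.4]]]' | head -2
python3 -c "
from h import *
from fast import setup,rv
t,N,Pg,ph,Nd,Pd=setup()
s,M=st(Pg-110*t);print('turn',rv(M.T@N)/.08,'H',Pg-110*t)
"; OMP_NUM_THREADS=1 timeout 300 python3 search2.py 15 2
```

```text
clock: 19.05
eef_pos: [188.1, -67.6, 386.0]
t 19.05 pos [188.1 -67.6 386. ] tool z [ 0.346  0.184 -0.92 ] tilt 23.0 az 28.0 x [0.08 0.97 0.22] y [ 0.935 -0.151  0.321] q [ 1.04 -0.37 -0.07  2.34 -0.46  1.17  1.04] F [ 0.9 -0.2 -0.2] w 85.3
units [-9.58  6.74  8.55] rows 10 [-0.958  0.674  0.855]
turn [ 0.03255827 -0.68807535 12.70182404] H [ 400.24071487 -286.20919302  189.53422625]
0.33960649592470543 [[0.23, -0.78, -1.0, 0.75]] 1696
[ 0.87  0.67 -0.22  2.16 -0.82  0.27  0.36] [ 0.  -0.   0.1] [ 0.314  0.158 -0.936] [[ 1.04 -0.37 -0.07  2.45 -0.44  1.06  1.04]]
[ 216. -113.  308.] [ 0.31  0.16 -0.94]
[ 304. -196.  252.] [ 0.31  0.16 -0.94]
[ 382. -269.  201.] [ 0.31  0.16 -0.94]
[ 425. -270.  109.] [ 0.31  0.16 -0.94]
```

```bash
cat > rows.py <<'E'
from h import *
from fast import FJ,frow,rv
def rows(P,turn,n,q=None):
    s=ctrl.read_state();M=R.from_euler('xyz',s["tool_rot"]).as_matrix();d=(np.array(P)-s["eef_pos"])/25/n;q=np.array(s["qpos"]);out=[]
    for k in range(n):
        u=M.T@d;out.append([*u.round(2),round(turn/n,2)]);M=M@R.from_euler('z',turn/n*.08).as_matrix();q=frow(q,out[-1])
    print(str(out).replace(" ","").replace("np.float64(","").replace(")",""));p,N,_=FJ(q);print("pred",p.round(1),N[:,2].round(3),N[:,0].round(2),q.round(2),"need",np.round(P,1))
E
python3 -c "
from rows import *
rows([400.2,-286.2,190],12.5,13)"
```

```text
[[-0.74,0.52,0.66,0.96],[-0.69,0.57,0.66,0.96],[-0.65,0.63,0.66,0.96],[-0.6,0.67,0.66,0.96],[-0.54,0.72,0.66,0.96],[-0.49,0.76,0.66,0.96],[-0.43,0.79,0.66,0.96],[-0.37,0.82,0.66,0.96],[-0.3,0.85,0.66,0.96],[-0.24,0.87,0.66,0.96],[-0.17,0.88,0.66,0.96],[-0.1,0.9,0.66,0.96],[-0.03,0.9,0.66,0.96]]
pred [ 398.8 -287.9  188.9] [ 0.346  0.184 -0.92 ] [0.83 0.4  0.39] [ 0.9   0.46 -0.1   2.13 -0.7   0.56  0.3 ] need [ 400.2 -286.2  190. ]
```

```bash
python3 -m crank '[[[-0.74,0.52,0.66,0.96],[-0.69,0.57,0.66,0.96],[-0.65,0.63,0.66,0.96],[-0.6,0.67,0.66,0.96],[-0.54,0.72,0.66,0.96],[-0.49,0.76,0.66,0.96],[-0.43,0.79,0.66,0.96],[-0.37,0.82,0.66,0.96],[-0.3,0.85,0.66,0.96],[-0.24,0.87,0.66,0.96],[-0.17,0.88,0.66,0.96],[-0.1,0.9,0.66,0.96]]]' | head -2
python3 - <<'E'
from h import *
from fast import rv,setup
t,N,Pg,ph,Nd,Pd=setup()
s,M=st();print('turn',rv(M.T@N)/.08)
d=shot("wrist","pics/w4.png");np.save("w4.npy",d,allow_pickle=True)
for n in("gauge","mat"):
  for r in ctrl.place_of("wrist",n): print(n,round(r["confidence"],2),np.round(r["position"],1),atz(d,r["position"],4).round(1))
E
```

```text
clock: 20.05
eef_pos: [385.9, -272.3, 204.7]
t 20.05 pos [ 385.9 -272.3  204.7] tool z [ 0.348  0.18  -0.92 ] tilt 23.1 az 27.4 x [0.79 0.46 0.39] y [ 0.497 -0.867  0.018] q [ 0.96  0.41 -0.16  2.17 -0.65  0.55  0.32] F [-0.3 -0.1 -0.1] w 85.5
turn [-0.2115033  -0.61203542  1.14299617]
gauge 0.69 [205.  270.4] [ 426.9 -275.4    4. ]
mat 0.88 [279.  386.1] [ 418.7 -441.7    4. ]
mat 0.84 [198.9 263.4] [ 429.1 -264.3    4. ]
```

View pics/w4.png

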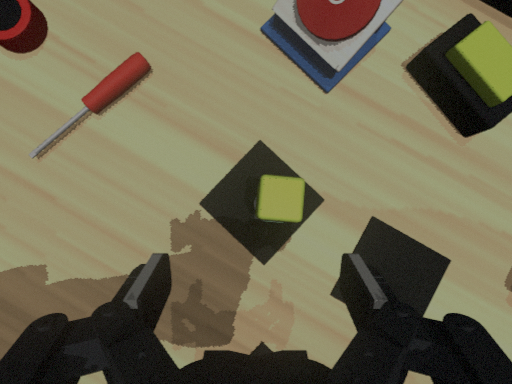

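The wrist view shows the gauge's top centred at about (282,198) between the fingers, with mat corners (262,140), (324,199), (263,263) and (200,203). I'll refine those positions and work out the approach.

Run:
```python
from rows import *
d=np.load("w4.npy",allow_pickle=True).item();im=d["img"].astype(int)
m=(im[...,1]-im[...,2]>55);m[:, :235]=0;m[:,330:]=0;m[:165]=0;m[235:]=0
r=cv2.minAreaRect(np.argwhere(m)[:,::-1].astype(np.float32));b=cv2.boxPoints(r);print(b.round(0).tolist())
c=atz(d,np.array(r[0])[::-1],139);print("top centre",c.round(1))
for z in(139,):
  e=[atz(d,p[::-1],z)[:2] for p in b];print([np.degrees(np.arctan2(*(e[i+1]-e[i])[::-1])).round(1) for i in range(3)])
print("mat",np.mean([atz(d,p,4) for p in[(140,262),(199,324),(263,263),(203,200)]],0).round(1))
s,M=st();t=M[:,2];G=np.array([428,-274.5,107])
P=G+22*t;print(P.round(1))
rows(P-100*t,1.1,2)
```

```text
[[257.0, 218.0], [261.0, 174.0], [305.0, 178.0], [301.0, 222.0]]
top centre [ 426.9 -273.8  139. ]
[np.float64(24.6), np.float64(-65.3), np.float64(-156.1)]
mat [ 426.5 -264.3    4. ]
t 20.2 pos [ 385.6 -271.8  204.4] tool z [ 0.347  0.182 -0.92 ] tilt 23.1 az 27.7 x [0.79 0.47 0.39] y [ 0.501 -0.865  0.018] q [ 0.96  0.41 -0.16  2.17 -0.65  0.55  0.33] F [ 0.3 -0.2  0.5] w 85.3
[ 435.6 -270.5   86.8]
[[-0.12,0.44,0.52,0.55],[-0.1,0.44,0.52,0.55]]
pred [ 398.9 -289.8  177.7] [ 0.347  0.182 -0.92 ] [0.83 0.39 0.39] [ 0.95  0.48 -0.15  2.14 -0.68  0.52  0.29] need [ 400.9 -288.7  178.8]
```

```bash
python3 -m crank '[[[-0.15,0.45,0.5,0.55],[-0.12,0.45,0.5,0.55],[0,0,0,0],[0,0,0.8,0],[0,0,0.8,0],[0,0,0.8,0],[0,0,0.8,0],[0,0,0.8,0],[0,0,0,0]]]'
python3 -c "
from rows import *
s,M=st();rows(np.array([427.3,-274,107])+22*M[:,2],0,1)"
```

```text
clock: 20.95
eef_pos: [433.1, -269.2, 86.8]
tool_rot: [-3.12, -0.403, 0.437]
force: [-0.4, 0.4, 0.1]
width: 85.2
gripper_force: 0.0
t 20.95 pos [ 433.1 -269.2   86.8] tool z [ 0.346  0.185 -0.92 ] tilt 23.1 az 28.2 x [0.83 0.39 0.39] y [ 0.431 -0.902 -0.02 ] q [ 0.97  0.68 -0.31  2.18 -0.85  0.25  0.43] F [-0.4  0.4  0.1] w 85.2
[[0.05,0.06,0.02,0.0]]
pred [ 432.8 -270.6   86. ] [ 0.346  0.185 -0.92 ] [0.83 0.39 0.39] [ 0.96  0.68 -0.3   2.17 -0.85  0.25  0.43] need [ 434.9 -269.9   86.8]
```

```bash
python3 -m crank '[[[0.05,0.05,0,0],[0,0,0,0],[0,0,0,0],[0,0,0,0],[0,0,0,0],[0,0,0,0]]]' 1
python3 -c "
from rows import *
s,M=st()"
```

```text
clock: 21.45
eef_pos: [435.1, -273.1, 88.9]
tool_rot: [-3.126, -0.403, 0.436]
force: [-0.7, -1.2, 2.7]
width: 35.3
gripper_force: 62.9
t 21.45 pos [ 435.1 -273.1   88.9] tool z [ 0.349  0.18  -0.92 ] tilt 23.1 az 27.3 x [0.83 0.39 0.39] y [ 0.428 -0.904 -0.015] q [ 0.96  0.68 -0.3   2.17 -0.85  0.26  0.43] F [-0.7 -1.2  2.7] w 35.3
```

The gauge is gripped (width 35.3, 63 N). Next I work out the turn and the transit.

```bash
cat > gz.py <<'E'
from rows import *
from scipy.optimize import minimize_scalar
n=np.array([-.475,.155,.866]);ring=np.array([631.1,228.4,78.2])
M0=R.from_euler('xyz',[-3.126,-.403,.436]).as_matrix();P0=np.array([435.1,-273.1,88.9])
g=M0.T@[0,0,1];g[1]=0;g/=np.linalg.norm(g)
tipT=M0.T@(np.array([427.3,-274,4.])-P0);tipT[1]=0
def best(M): return minimize_scalar(lambda a:-(M@R.from_euler('z',a).as_matrix()@g)@n,bounds=(-3,.5) if 1 else 0,method="bounded").x
E
python3 - <<'E'
from gz import *
print("g",g.round(3),"tipT",tipT.round(1))
s,M=st();
a=best(M);Md=M@R.from_euler('z',a).as_matrix();print("turn units",a/.08,"err deg",np.degrees(np.arccos((Md@g)@n)),(Md@g).round(3))
PD=ring+60*n-Md@tipT;print("prepress TCP",PD.round(1))
from fast import frow,FJ
q=np.array(s["qpos"])
def seg(q,P,turn,k):
    p,M,_=FJ(q);d=(P-p)/25/k;out=[]
    for i in range(k):
        u=M.T@d;out.append([*u.round(2),round(turn/k,2)]);M=M@R.from_euler('z',turn/k*.08).as_matrix();q=frow(q,out[-1])
    print(str(out).replace(" ","").replace("np.float64(","").replace(")",""));p,N,_=FJ(q);print("pred",p.round(0),N[:,2].round(3),q.round(2),"want",P.round(0));return q
P=s["eef_pos"]
q=seg(q,P+[0,0,150],0,6)
W1=np.array([P[0]+40,P[1]+190,P[2]+190]);q=seg(q,W1,a/.08*.45,10)
q=seg(q,PD,a/.08*.55,14)
q=seg(q,PD-55*n,0,4)
E
```

```text
g [ 0.392  0.    -0.92 ] tipT [-40.1   0.   75.2]
t 21.45 pos [ 435.1 -273.1   88.9] tool z [ 0.349  0.18  -0.92 ] tilt 23.1 az 27.3 x [0.83 0.39 0.39] y [ 0.428 -0.904 -0.015] q [ 0.96  0.68 -0.3   2.17 -0.85  0.26  0.43] F [-0.7 -1.2  2.7] w 35.3
turn units -19.514895185090698 err deg 2.5153868494691345 [-0.485  0.191  0.853]
prepress TCP [559.5 260.6 200.1]
[[0.41,-0.01,-0.92,0.0],[0.41,-0.01,-0.92,0.0],[0.41,-0.01,-0.92,0.0],[0.41,-0.01,-0.92,0.0],[0.41,-0.01,-0.92,0.0],[0.41,-0.01,-0.92,0.0]]
pred [ 435. -273.  239.] [ 0.35  0.18 -0.92] [ 0.8   0.39 -0.06  2.05 -0.61  0.65  0.1 ] want [ 435. -273.  239.]
[[0.49,-0.62,0.04,-0.88],[0.53,-0.58,0.04,-0.88],[0.57,-0.54,0.04,-0.88],[0.61,-0.5,0.04,-0.88],[0.65,-0.46,0.04,-0.88],[0.68,-0.41,0.04,-0.88],[0.7,-0.36,0.04,-0.88],[0.73,-0.31,0.04,-0.88],[0.75,-0.26,0.04,-0.88],[0.76,-0.21,0.04,-0.88]]
pred [475. -84. 280.] [ 0.349  0.18  -0.92 ] [ 0.53  0.23 -0.25  2.17 -0.46  0.5   0.24] want [475. -83. 279.]
[[0.88,-0.28,0.47,-0.77],[0.9,-0.22,0.47,-0.77],[0.91,-0.17,0.47,-0.77],[0.92,-0.11,0.47,-0.77],[0.92,-0.05,0.47,-0.77],[0.93,0.0,0.47,-0.77],[0.92,0.06,0.47,-0.77],[0.92,0.12,0.47,-0.77],[0.91,0.17,0.47,-0.77],[0.9,0.23,0.47,-0.77],[0.88,0.28,0.47,-0.77],[0.86,0.34,0.47,-0.77],[0.84,0.39,0.47,-0.77],[0.81,0.44,0.47,-0.77]]
pred [560. 260. 203.] [ 0.346  0.181 -0.921] [-0.49  0.47  0.01  2.03 -0.02  0.23 -0.03] want [560. 261. 200.]
[[-0.19,-0.01,0.54,0.0],[-0.19,-0.01,0.54,0.0],[-0.19,-0.01,0.54,0.0],[-0.19,-0.01,0.54,0.0]]
pred [591. 254. 164.] [ 0.333  0.175 -0.927] [-0.3   0.58 -0.21  1.98  0.45  0.23 -0.44] want [586. 252. 152.]
```

```bash
python3 -m crank '[[[0.4,0,-0.9,0],[0.4,0,-0.9,0],[0.4,0,-0.9,0],[0.4,0,-0.9,0],[0.4,0,-0.9,0],[0.4,0,-0.9,0]]]' | grep -v rot
python3 -m crank '[[[0.5,-0.6,0,-0.9],[0.53,-0.58,0,-0.9],[0.57,-0.54,0,-0.9],[0.6,-0.5,0,-0.9],[0.65,-0.46,0,-0.9],[0.68,-0.4,0,-0.9],[0.7,-0.36,0,-0.9],[0.73,-0.3,0,-0.9],[0.75,-0.26,0,-0.9],[0.76,-0.2,0,-0.9]]]' | grep -v rot
python3 - <<'E'
from gz import *
s,M=st();a=best(M);Md=M@R.from_euler('z',a).as_matrix();print("turn units",a/.08,"err deg",np.degrees(np.arccos((Md@g)@n)))
PD=ring+60*n-Md@tipT;rows(PD,a/.08,13)
E
```

```text
clock: 21.95
eef_pos: [437.3, -273.3, 236.8]
force: [0.3, -0.5, -2.4]
width: 35.0
gripper_force: 62.4
clock: 22.78
eef_pos: [473.5, -84.9, 286.1]
force: [-0.2, -0.2, -2.7]
width: 35.3
gripper_force: 62.8
t 22.78 pos [473.5 -84.9 286.1] tool z [ 0.346  0.182 -0.92 ] tilt 23.0 az 27.7 x [0.34 0.89 0.3 ] y [ 0.874 -0.418  0.246] q [ 0.51  0.21 -0.23  2.16 -0.47  0.53  0.27] F [-0.2 -0.2 -2.7] w 35.3
turn units -10.489158748363053 err deg 2.3652327776033446
[[0.96,-0.28,0.53,-0.81],[0.97,-0.22,0.53,-0.81],[0.98,-0.15,0.53,-0.81],[0.99,-0.09,0.53,-0.81],[0.99,-0.02,0.53,-0.81],[0.99,0.04,0.53,-0.81],[0.99,0.1,0.53,-0.81],[0.98,0.17,0.53,-0.81],[0.97,0.23,0.53,-0.81],[0.95,0.29,0.53,-0.81],[0.93,0.35,0.53,-0.81],[0.91,0.41,0.53,-0.81],[0.88,0.47,0.53,-0.81]]
pred [558.2 258.6 201.7] [ 0.343  0.183 -0.921] [-0.43  0.9   0.02] [-0.49  0.47  0.02  2.04 -0.05  0.23  0.01] need [559.6 260.4 200.2]
```

```bash
python3 -m crank '[[[0.96,-0.28,0.5,-0.8],[0.97,-0.22,0.5,-0.8],[0.98,-0.15,0.5,-0.8],[0.99,-0.09,0.5,-0.8],[0.99,-0.02,0.5,-0.8],[0.99,0.04,0.5,-0.8],[0.99,0.1,0.5,-0.8],[0.98,0.17,0.5,-0.8],[0.97,0.23,0.5,-0.8],[0.95,0.29,0.5,-0.8],[0.93,0.35,0.5,-0.8],[0.91,0.41,0.5,-0.8]]]' | grep -v rot
python3 - <<'E'
from gz import *
d=shot("wrist","pics/w5.png");np.save("w5.npy",d,allow_pickle=True)
s,M=st();a=best(M);Md=M@R.from_euler('z',a).as_matrix();print("turn units",a/.08,"err deg",np.degrees(np.arccos((Md@g)@n)))
print("tip now",(s["eef_pos"]+M@tipT).round(1),"ring px pred",proj(d,ring).round(0))
PD=ring+40*n-Md@tipT;rows(PD,a/.08,4)
for r in ctrl.place_of("wrist","seat_mid"):print(r)
E
```

```text
clock: 23.78
eef_pos: [551.9, 231.6, 214.4]
force: [-0.4, 0.0, -2.5]
width: 35.3
gripper_force: 62.8
t 23.83 pos [552.4 239.3 214.3] tool z [ 0.346  0.188 -0.919] tilt 23.2 az 28.5 x [-0.37  0.93  0.05] y [0.861 0.325 0.39 ] q [-0.42  0.44 -0.04  2.07 -0.02  0.24 -0.06] F [ 2.7  6.8 -2.6] w 35.3
turn units -0.7079917426617218 err deg 2.0899463503502846
tip now [593.4 216.2 143.2] ring px pred [212. 269.]
[[0.09,0.08,0.38,-0.18],[0.08,0.08,0.38,-0.18],[0.08,0.08,0.38,-0.18],[0.08,0.08,0.38,-0.18]]
pred [571.1 256.6 188.9] [ 0.337  0.184 -0.923] [-0.42  0.91  0.03] [-0.38  0.51 -0.12  2.01  0.19  0.23 -0.22] need [569.2 256.9 183.1]
{'position': [211.4, 270.8], 'confidence': 0.84}
{'position': [332.0, 219.2], 'confidence': 0.64}
```

View pics/w5.png

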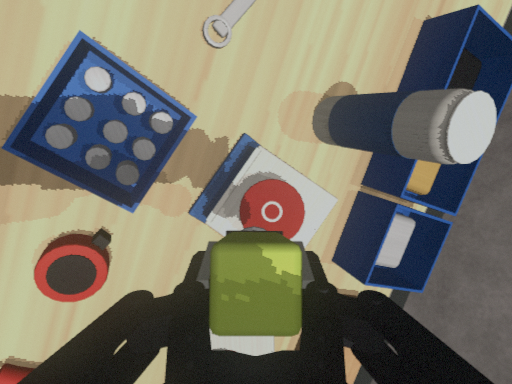

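The gauge is held leaning, with its top at about (255,285). The ring is seen at (271,211), against a prediction of (269,212). I'll triangulate the ring from all the views and approach along the normal.

Run:
```python
from gz import *
a=np.load("w2.npy",allow_pickle=True).item();b=np.load("w5.npy",allow_pickle=True).item()
rs=[ray(a,(145.6,294)),ray(b,(211,271.5))];p,e=tri(rs);print("ring wrist",p.round(1),np.round(e,1))
s,M=st();an=best(M);Md=M@R.from_euler('z',an).as_matrix()
for h in(40,25):PD=ring+h*n-Md@tipT;rows(PD,an/.08,4)
```

```text
ring wrist [630.7 230.4  83.7] [0.8 0.8]
t 23.88 pos [551.8 236.7 214.4] tool z [ 0.345  0.186 -0.92 ] tilt 23.1 az 28.4 x [-0.37  0.93  0.05] y [0.863 0.322 0.389] q [-0.41  0.43 -0.04  2.07 -0.02  0.24 -0.06] F [-1.1 -0.1 -2.8] w 35.6
[[0.11,0.09,0.39,-0.2],[0.11,0.1,0.39,-0.2],[0.11,0.1,0.39,-0.2],[0.1,0.1,0.39,-0.2]]
pred [571.1 257.  188.5] [ 0.337  0.183 -0.924] [-0.42  0.91  0.02] [-0.39  0.51 -0.1   2.01  0.18  0.23 -0.2 ] need [569.2 256.9 183. ]
[[0.05,0.1,0.53,-0.2],[0.05,0.1,0.53,-0.2],[0.05,0.1,0.53,-0.2],[0.05,0.1,0.53,-0.2]]
pred [579.6 254.8 177.8] [ 0.334  0.182 -0.925] [-0.42  0.91  0.02] [-0.33  0.54 -0.17  2.    0.33  0.23 -0.34] need [576.3 254.6 170. ]
```

```bash
sed -i 's/ring=np.array(.*/ring=np.array([631,229.3,80.])/' gz.py
python3 -m crank '[[[0.1,0.1,0.45,-0.2],[0.1,0.1,0.45,-0.2],[0.1,0.1,0.45,-0.2],[0.1,0.1,0.45,-0.1]]]' | grep -v rot
cat > now.py <<'E'
from gz import *
import sys
s,M=st();an=best(M);Md=M@R.from_euler('z',an).as_matrix();tip=s["eef_pos"]+M@tipT;e=tip-ring
print("turn",(an/.08).round(2),"err",np.degrees(np.arccos((M@g)@n)).round(2),"best",np.degrees(np.arccos((Md@g)@n)).round(2),"height",(e@n).round(1),"lateral",(e-n*(e@n)).round(1),"Fn",(np.array(s["force"])@n).round(1))
if len(sys.argv)>1: rows(ring+float(sys.argv[1])*n-Md@tipT,an/.08,int(sys.argv[2]))
E
python3 now.py 12 4
```

```text
clock: 24.22
eef_pos: [571.4, 248.6, 181.8]
force: [0.0, -0.0, -2.5]
width: 35.2
gripper_force: 62.8
t 24.22 pos [571.4 248.6 181.8] tool z [ 0.343  0.179 -0.922] tilt 22.7 az 27.5 x [-0.4   0.92  0.03] y [0.849 0.362 0.386] q [-0.26  0.53 -0.27  2.03  0.6   0.24 -0.61] F [ 0.  -0.  -2.5] w 35.2
turn -0.46 err 2.57 best 2.45 height 34.9 lateral [-1.1 -9.4  1.1] Fn -2.2
[[-0.0,0.03,0.24,-0.12],[-0.0,0.03,0.24,-0.12],[-0.0,0.03,0.24,-0.12],[-0.0,0.03,0.24,-0.12]]
pred [580.7 252.8 160.6] [ 0.342  0.178 -0.923] [-0.44  0.9   0.01] [-0.24  0.58 -0.3   2.02  0.76  0.23 -0.73] need [582.1 253.9 160.3]
```

```bash
python3 -m crank '[[[0,0.05,0.25,-0.15],[0,0.05,0.25,-0.15],[0,0.05,0.25,-0.1],[0,0.05,0.2,-0.1],[0,0,0,0]]]' | grep -v rot
python3 now.py 4 4
```

```text
clock: 24.63
eef_pos: [583.7, 254.2, 161.0]
force: [-0.2, 0.3, -3.1]
width: 35.1
gripper_force: 62.7
t 24.63 pos [583.7 254.2 161. ] tool z [ 0.342  0.178 -0.923] tilt 22.6 az 27.5 x [-0.44  0.9   0.01] y [0.833 0.397 0.385] q [-0.23  0.58 -0.32  2.01  0.78  0.24 -0.75] F [-0.2  0.3 -3.1] w 35.1
turn -0.03 err 2.45 best 2.45 height 11.9 lateral [1.5 0.3 0.8] Fn -2.6
[[-0.02,-0.02,0.08,-0.01],[-0.02,-0.02,0.08,-0.01],[-0.02,-0.02,0.08,-0.01],[-0.02,-0.02,0.08,-0.01]]
pred [583.8 251.7 152.1] [ 0.341  0.178 -0.923] [-0.44  0.9   0.01] [-0.22  0.6  -0.32  2.01  0.85  0.23 -0.81] need [585.9 252.6 153.3]
```

```bash
python3 -m crank '[[[-0.02,-0.02,0.08,0],[-0.02,-0.02,0.08,0],[-0.02,-0.02,0.08,0],[-0.02,-0.02,0.08,0]]]' | grep force:
python3 -m crank '[[[-0.02,-0.02,0.08,0],[-0.02,-0.02,0.08,0]]]' | grep force:
python3 now.py -2 2
```

```text
force: [0.1, 0.8, -1.9]
gripper_force: 62.7
force: [-2.7, -1.3, 4.4]
gripper_force: 63.4
t 25.13 pos [587.6 252.7 150.5] tool z [ 0.345  0.179 -0.922] tilt 22.8 az 27.4 x [-0.43  0.9   0.01] y [0.832 0.396 0.388] q [-0.2   0.61 -0.35  2.02  0.93  0.24 -0.89] F [-2.7 -1.3  4.4] w 35.6
turn 0.07 err 2.49 best 2.49 height 0.7 lateral [0.3 0.6 0.1] Fn 4.9
[[-0.03,-0.01,0.05,0.04],[-0.03,-0.01,0.05,0.04]]
pred [586.6 250.3 146.9] [ 0.344  0.179 -0.922] [-0.43  0.9   0.01] [-0.21  0.61 -0.34  2.02  0.94  0.23 -0.9 ] need [588.8 251.8 148.2]
```

```bash
python3 -m crank '[[[0,0,0,0],[0,0,0,0]]]' | grep force:
python3 now.py
python3 -m crank '[[[0,0,0,0]]]' | grep force:
python3 now.py
```

```text
force: [-1.9, -1.3, 3.9]
gripper_force: 63.4
t 25.3 pos [587.6 252.7 150.5] tool z [ 0.344  0.178 -0.922] tilt 22.8 az 27.4 x [-0.43  0.9   0.01] y [0.832 0.396 0.388] q [-0.2   0.61 -0.35  2.02  0.93  0.24 -0.88] F [-1.9 -1.3  3.9] w 35.5
turn 0.06 err 2.49 best 2.48 height 0.7 lateral [0.3 0.5 0.1] Fn 4.1
force: [-2.4, -2.1, 3.9]
gripper_force: 63.4
t 25.38 pos [587.6 252.7 150.5] tool z [ 0.344  0.178 -0.922] tilt 22.8 az 27.4 x [-0.43  0.9   0.01] y [0.832 0.396 0.388] q [-0.2   0.61 -0.35  2.02  0.93  0.24 -0.88] F [-2.4 -2.1  3.9] w 35.6
turn 0.06 err 2.49 best 2.48 height 0.7 lateral [0.3 0.6 0.1] Fn 4.2
```

```bash
python3 -m crank '[[[-0.014,0,0.038,0],[-0.014,0,0.038,0],[0,0,0,0]]]' | grep force:
python3 now.py
python3 -m crank '[[[0,0,0,0]]]' | grep force:
```

```text
force: [-3.2, -2.1, 5.5]
gripper_force: 63.7
t 25.63 pos [588.7 252.3 148.5] tool z [ 0.344  0.178 -0.922] tilt 22.8 az 27.4 x [-0.43  0.9   0.01] y [0.832 0.396 0.388] q [-0.2   0.61 -0.35  2.01  0.94  0.24 -0.9 ] F [-3.2 -2.1  5.5] w 35.1
turn 0.06 err 2.49 best 2.49 height -1.6 lateral [0.3 0.5 0.1] Fn 6.0
force: [-3.6, -1.6, 5.6]
gripper_force: 63.7
```

The normal force is about 8.3 N, so the foot is about 5 mm in. Holding there for 2 s.

```bash
python3 -m crank '[[[0,0,0,0],[0,0,0,0],[0,0,0,0],[0,0,0,0],[0,0,0,0],[0,0,0,0],[0,0,0,0],[0,0,0,0],[0,0,0,0],[0,0,0,0],[0,0,0,0],[0,0,0,0]]]' | grep force:
python3 -m crank '[[[0,0,0,0],[0,0,0,0],[0,0,0,0],[0,0,0,0],[0,0,0,0],[0,0,0,0],[0,0,0,0],[0,0,0,0],[0,0,0,0],[0,0,0,0],[0,0,0,0],[0,0,0,0]]]' | grep force:
python3 - <<'E'
from gz import *
for c in("scene","top"):
    d=shot(c);globals()[c]=d
print("ring px",proj(scene,ring+3.5*n).round(1),"tip",[ (r["position"],r["confidence"]) for r in ctrl.place_of("scene","gauge_tip")])
im=cv2.cvtColor(scene["img"],cv2.COLOR_RGB2BGR)[190:255,285:350]
cv2.imwrite("pics/press.png",cv2.resize(im,(520,520),interpolation=cv2.INTER_CUBIC))
E
python3 now.py
```

```text
force: [-3.5, -1.7, 6.0]
gripper_force: 63.7
force: [-3.2, -2.0, 6.0]
gripper_force: 63.7
ring px [219.  319.4] tip [([218.7, 316.0], 0.74), ([219.9, 322.3], 0.5)]
t 27.87 pos [588.7 252.4 148.6] tool z [ 0.344  0.178 -0.922] tilt 22.8 az 27.4 x [-0.43  0.9   0.01] y [0.832 0.396 0.388] q [-0.2   0.61 -0.35  2.01  0.94  0.24 -0.9 ] F [-2.3 -1.9  5.4] w 35.5
turn 0.06 err 2.49 best 2.49 height -1.5 lateral [0.3 0.5 0.1] Fn 5.5
```

View pics/press.png

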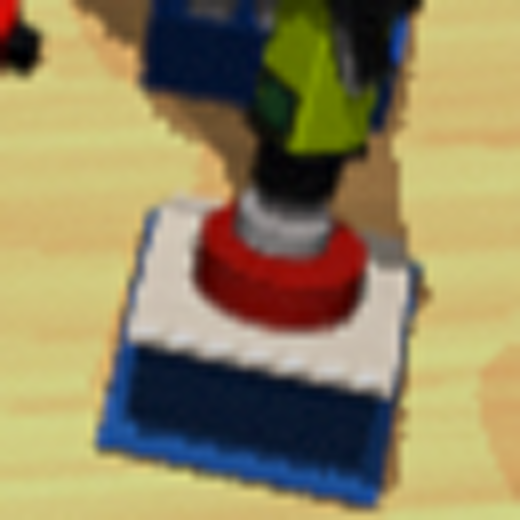

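The crop shows the steel foot flush on the red face. The foot is centred at x≈285 and the disc at about 284. The reading is done, so I retract along the normal and return.

```bash
cat > back.py <<'E'
from gz import *
from fast import frow,FJ
s,M=st();z=np.array([0,0,1.])
def bz(M):return minimize_scalar(lambda a:-(M@R.from_euler('z',a).as_matrix()@g)@z,bounds=(-.5,3),method="bounded").x
a=bz(M);Md=M@R.from_euler('z',a).as_matrix();print("turn",a/.08,"tilt err",np.degrees(np.arccos((Md@g)@z)).round(2))
mat=np.array([426.3,-264.6,4.]);PM=mat-Md@tipT;print("TCP at mat",PM.round(1))
tip=s["eef_pos"]+M@tipT;print("tip",tip.round(1),"lean now",np.degrees(np.arccos((M@g)@z)).round(1))
def seg(q,P,turn,k):
    p,M,_=FJ(q);d=(P-p)/25/k;out=[]
    for i in range(k):
        u=M.T@d;out.append([*u.round(2),round(turn/k,2)]);M=M@R.from_euler('z',turn/k*.08).as_matrix();q=frow(q,out[-1])
    print(str(out).replace(" ","").replace("np.float64(","").replace(")",""));p,N,_=FJ(q);print("pred",p.round(0),N[:,2].round(3),q.round(2),"want",P.round(0));return q
q=np.array(s["qpos"])
E
python3 - <<'E'
from back import *
q=seg(q,s["eef_pos"]+75*n,0,4)
q=seg(q,np.array([473,-85,285]),a/.08*.52,14)
q=seg(q,PM+[0,0,110],a/.08*.48,10)
E
```

```text
t 27.87 pos [588.7 252.4 148.6] tool z [ 0.344  0.178 -0.922] tilt 22.8 az 27.4 x [-0.43  0.9   0.01] y [0.832 0.396 0.388] q [-0.2   0.61 -0.35  2.01  0.94  0.24 -0.9 ] F [-2.3 -1.9  5.4] w 35.5
turn 19.24755249447074 tilt err 0.27
TCP at mat [ 433.3 -261.    88.9]
tip [632.  229.6  78.8] lean now 31.5
[[0.27,0.03,-0.7,0.0],[0.27,0.03,-0.7,0.0],[0.27,0.03,-0.7,0.0],[0.27,0.03,-0.7,0.0]]
pred [553. 264. 213.] [ 0.345  0.178 -0.922] [-0.12  0.5  -0.53  2.02  0.8   0.38 -0.8 ] want [553. 264. 214.]
[[-0.8,-0.51,-0.45,0.71],[-0.82,-0.46,-0.45,0.71],[-0.85,-0.41,-0.45,0.71],[-0.87,-0.36,-0.45,0.71],[-0.89,-0.31,-0.45,0.71],[-0.91,-0.26,-0.45,0.71],[-0.92,-0.21,-0.45,0.71],[-0.93,-0.16,-0.45,0.71],[-0.94,-0.1,-0.45,0.71],[-0.94,-0.05,-0.45,0.71],[-0.94,0.01,-0.45,0.71],[-0.94,0.06,-0.45,0.71],[-0.94,0.11,-0.45,0.71],[-0.93,0.17,-0.45,0.71]]
pred [474. -84. 285.] [ 0.346  0.177 -0.922] [ 1.13  0.35 -1.05  2.14  0.15  0.49 -0.31] want [473 -85 285]
[[-0.79,0.02,0.14,0.92],[-0.79,0.08,0.14,0.92],[-0.78,0.14,0.14,0.92],[-0.77,0.2,0.14,0.92],[-0.75,0.25,0.14,0.92],[-0.73,0.31,0.14,0.92],[-0.71,0.36,0.14,0.92],[-0.68,0.41,0.14,0.92],[-0.65,0.46,0.14,0.92],[-0.61,0.51,0.14,0.92]]
pred [ 434. -261.  198.] [ 0.346  0.177 -0.922] [ 1.28  0.54 -0.77  2.1   0.04  0.44 -0.51] want [ 433. -261.  199.]
```

```bash
python3 -m crank '[[[0.27,0.03,-0.7,0],[0.27,0.03,-0.7,0],[0.27,0.03,-0.7,0],[0.27,0.03,-0.7,0]]]' | grep eef
python3 -m crank '[[[-0.8,-0.5,-0.45,0.7],[-0.82,-0.46,-0.45,0.7],[-0.85,-0.41,-0.45,0.7],[-0.87,-0.36,-0.45,0.7],[-0.89,-0.31,-0.45,0.7],[-0.91,-0.26,-0.45,0.7],[-0.92,-0.21,-0.45,0.7],[-0.93,-0.16,-0.45,0.7],[-0.94,-0.1,-0.45,0.7],[-0.94,-0.05,-0.45,0.7],[-0.94,0,-0.45,0.7],[-0.94,0.06,-0.45,0.7]]]' | grep eef
python3 - <<'E'
from back import *
q=seg(q,PM+[0,0,90],a/.08,12)
E
```

```text
eef_pos: [554.5, 265.5, 214.1]
eef_pos: [487.3, -35.3, 277.6]
t 29.2 pos [487.3 -35.3 277.6] tool z [ 0.343  0.179 -0.922] tilt 22.8 az 27.5 x [0.18 0.95 0.25] y [ 0.922 -0.253  0.294] q [ 0.97  0.34 -1.01  2.16  0.22  0.44 -0.37] F [-0.3  0.4 -2.6] w 35.4
turn 10.78371611254739 tilt err 0.32
TCP at mat [ 433.3 -260.9   88.9]
tip [505.9 -60.1 198.1] lean now 18.8
[[-0.83,-0.07,0.11,0.9],[-0.83,-0.01,0.11,0.9],[-0.83,0.05,0.11,0.9],[-0.82,0.11,0.11,0.9],[-0.81,0.17,0.11,0.9],[-0.8,0.23,0.11,0.9],[-0.78,0.29,0.11,0.9],[-0.76,0.34,0.11,0.9],[-0.73,0.39,0.11,0.9],[-0.7,0.45,0.11,0.9],[-0.67,0.49,0.11,0.9],[-0.63,0.54,0.11,0.9]]
pred [ 433. -261.  178.] [ 0.343  0.179 -0.922] [ 1.25  0.58 -0.75  2.12  0.07  0.39 -0.53] want [ 433. -261.  179.]
```

```bash
python3 -m crank '[[[-0.83,-0.07,0.1,0.9],[-0.83,0,0.1,0.9],[-0.83,0.05,0.1,0.9],[-0.82,0.11,0.1,0.9],[-0.81,0.17,0.1,0.9],[-0.8,0.23,0.1,0.9],[-0.78,0.29,0.1,0.9],[-0.76,0.34,0.1,0.9],[-0.73,0.39,0.1,0.9],[-0.7,0.45,0.1,0.9],[-0.67,0.49,0.1,0.9],[-0.63,0.54,0.1,0.9]]]' | grep eef
python3 - <<'E'
from back import *
q=seg(q,PM+[0,0,10],a/.08,6)
E
```

```text
eef_pos: [434.9, -261.8, 180.9]
t 30.2 pos [ 434.9 -261.8  180.9] tool z [ 0.344  0.178 -0.922] tilt 22.8 az 27.4 x [0.82 0.42 0.39] y [ 0.457 -0.889 -0.002] q [ 1.26  0.57 -0.75  2.12  0.06  0.4  -0.53] F [-0.6 -1.  -2.4] w 35.6
turn -0.048617128568622506 tilt err 0.29
TCP at mat [ 433.3 -261.    88.9]
tip [ 427.8 -265.3   96. ] lean now 0.3
[[-0.21,-0.0,0.5,-0.01],[-0.21,-0.0,0.5,-0.01],[-0.21,-0.0,0.5,-0.01],[-0.21,-0.0,0.5,-0.01],[-0.21,-0.0,0.5,-0.01],[-0.21,-0.0,0.5,-0.01]]
pred [ 436. -262.  104.] [ 0.339  0.18  -0.923] [ 1.19  0.72 -0.69  2.16  0.32  0.23 -0.73] want [ 433. -261.   99.]
```

```bash
python3 -m crank '[[[-0.2,0,0.5,0],[-0.2,0,0.5,0],[-0.2,0,0.5,0],[-0.2,0,0.5,0],[-0.2,0,0.45,0],[-0.1,0,0.2,0],[0,0,0,0]]]' | grep eef
python3 - <<'E'
from back import *
q=seg(q,PM+[0,0,2],a/.08,4)
E
```

```text
eef_pos: [434.5, -260.3, 109.5]
t 30.78 pos [ 434.5 -260.3  109.5] tool z [ 0.341  0.181 -0.923] tilt 22.7 az 27.9 x [0.82 0.42 0.39] y [ 0.462 -0.887 -0.003] q [ 1.22  0.72 -0.72  2.17  0.39  0.24 -0.79] F [-0.6  0.7 -3. ] w 35.3
turn -0.10373517381407824 tilt err 0.4
TCP at mat [ 433.4 -260.8   88.9]
tip [ 427.3 -263.8   24.6] lean now 0.4
[[-0.06,0.01,0.17,-0.03],[-0.06,0.01,0.17,-0.03],[-0.06,0.01,0.17,-0.03],[-0.06,0.01,0.17,-0.03]]
pred [ 434. -262.   92.] [ 0.339  0.182 -0.923] [ 1.23  0.77 -0.75  2.17  0.59  0.23 -0.96] want [ 433. -261.   91.]
```

```bash
python3 -m crank '[[[-0.07,0.01,0.17,0],[-0.07,0.01,0.17,0],[-0.07,0.01,0.17,0],[-0.06,0,0.15,0],[0,0,0,0]]]' | grep eef
python3 - <<'E'
from back import *
q=seg(q,PM+[0,0,0],a/.08,3)
E
```

```text
eef_pos: [435.5, -260.9, 92.8]
t 31.2 pos [ 435.5 -260.9   92.8] tool z [ 0.342  0.18  -0.922] tilt 22.7 az 27.7 x [0.82 0.43 0.39] y [ 0.462 -0.887 -0.002] q [ 1.25  0.77 -0.78  2.18  0.69  0.24 -1.07] F [-0.7  0.3 -2. ] w 35.5
turn -0.06083053267673735 tilt err 0.36
TCP at mat [ 433.4 -260.9   88.9]
tip [ 428.4 -264.5    7.9] lean now 0.4
[[-0.02,0.0,0.04,-0.02],[-0.02,0.0,0.04,-0.02],[-0.02,0.0,0.04,-0.02]]
pred [ 433. -261.   89.] [ 0.342  0.18  -0.922] [ 1.24  0.78 -0.77  2.18  0.7   0.23 -1.08] want [ 433. -261.   89.]
```

```bash
python3 -m crank '[[[-0.04,0,0.04,0],[-0.04,0,0.04,0],[-0.03,0,0.04,0]]]' | grep -E "eef|force"
python3 -m crank '[[[-0.015,0,0.035,0],[0,0,0,0]]]' | grep -E "eef|force"
python3 -c "from back import *"
```

```text
eef_pos: [434.7, -261.3, 89.7]
force: [-0.5, -1.3, -2.4]
gripper_force: 62.6
eef_pos: [434.8, -261.1, 88.9]
force: [-1.8, -0.6, 2.2]
gripper_force: 63.3
t 31.62 pos [ 434.8 -261.1   88.9] tool z [ 0.343  0.179 -0.922] tilt 22.7 az 27.6 x [0.82 0.43 0.39] y [ 0.464 -0.886  0.   ] q [ 1.25  0.79 -0.79  2.18  0.76  0.24 -1.14] F [-1.8 -0.6  2.2] w 35.6
turn 0.013210755087052477 tilt err 0.35
TCP at mat [ 433.4 -260.9   88.9]
tip [ 427.7 -264.8    4. ] lean now 0.4
```

The foot carries about 4.7 N on the mat and the gauge is upright within 0.4°, about 1.5 mm from the centre. Opening the gripper and backing out along the tool axis.

```bash
python3 -m crank '[[[0,0,0,0],[0,0,0,0],[0,0,0,0],[0,0,0,0],[0,0,0,0],[0,0,0,0]]]' -1 | grep -E "eef|force|width"
python3 -m crank '[[[0,0,-0.5,0],[0,0,-0.8,0],[0,0,-1,0],[0,0,-1,0],[0,0,-1,0],[0,0,-1,0],[0,0,-1,0],[0,0,0,0]]]' | grep -E "clock|eef|force|width"
python3 - <<'E'
from h import *
d=shot("wrist","pics/w6.png")
for r in ctrl.place_of("wrist","gauge"):print(r["confidence"],atz(d,r["position"],4).round(1))
for r in ctrl.place_of("wrist","mat"):print(r["confidence"],atz(d,r["position"],4).round(1))
E
```

```text
eef_pos: [434.8, -260.8, 88.7]
force: [-0.6, 0.3, -0.4]
width: 85.1
gripper_force: 0.0
clock: 32.78
eef_pos: [381.3, -291.2, 237.0]
force: [0.7, -0.0, 0.7]
width: 85.4
gripper_force: 0.0
0.75 [ 427.4 -266.3    4. ]
0.75 [ 430.4 -263.3    4. ]
0.67 [466.  104.9   4. ]
```

View pics/w6.png

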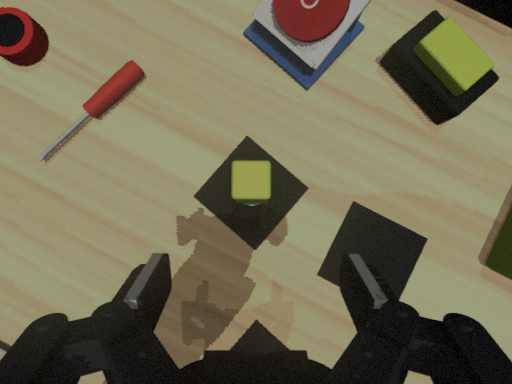

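The gauge stands upright at (251,182), centred on its mat, and the gripper is clear of it.

```bash
python3 -c "
from cell import ctrl
print(ctrl.finish_job())"
```

```text
the job is handed in; nothing more can be done
None
```

The job is handed in at about 33 s of the 54 s allowed: the foot was pressed about 5 mm in (estimated from the contact force) on the centre of the middle red disc and held for just over 2 s, and the gauge now stands upright on its mat, a millimetre or two from the centre.

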